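# Set up the tea corner

## Robot

A 6-joint arm with a two-finger parallel gripper is mounted at the origin on a cart in front of the work surface, level with it; the furniture and walls round the work are solid. World frame = base frame: x ahead of the robot, y to its left, z up, the work surface at z = 0. Lengths are in m, angles in rad, forces in N, time in s.
With the tool pointing down it reaches from about 0.35 to 0.975 m from the base axis. Payload 17.4 kg.
Tool frame: the origin (TCP) lies between the finger pads; the fingertips stand 14 mm ahead of it and the grasp point (between the pads) lies 5 mm behind it; x points along the fingers, z is the direction in which the jaws open and shut, and the axes are right-handed (so a half turn about x gives the same grasp; the last joint's range is limited). The gripper opens to 85 mm and grips with 20 to 120 N. Pads are 22 mm wide; open, the fingers measure 114 mm over their backs; the gripper's body (76 mm by 85 mm) begins 54 mm behind the grasp point. The pads swing forward as they close: fully open they stand 13 mm farther back than shut.
Start: joints at [1.209, 0.116, 1.442, -0, 1.584, -0.038], TCP at [0.215, 0.64, 0.245] pointing down, gripper open.
Joint ranges: [-2.83, 2.83], [-0.83, 2.19], [0.07, 2.5], [-1.14, 4.28], [0.01, 3], [-2.97, 2.97]. Speed limits (rad/s): [1.89, 1.89, 2.22, 3.14, 3.14, 3.14].

## Interface

Orientations are given as [roll, pitch, yaw] about the fixed x, y, z axes, in that order (R = Rz(yaw) Ry(pitch) Rx(roll)).
In Python, from rig import arm gives the robot as it stands. The module is installed in compiled form; this text tells all that it offers.
- The arm moves only by the tool carry_out, never from a script. Its argument "motion" is a list of rows, each an object of numbers: "tx", "ty", "tz": the shift along the tool's x, y, z in cm; "rx", "ry", "rz": the turn, a rotation vector about the tool's x, y, z in degrees. A call has exactly 5 rows; each row is the pose to reach, as a shift and turn from the pose measured when the call began, along the tool's axes at that moment; what a row does not reach only later rows make up. A row lasts 1/12 s, in which the tool goes at most 41.7 mm and 7.16 degrees, less where a joint would pass 70% of its speed; a pose out of reach is approached as far as the arm can. A call with a gripper value outside its range is refused whole. "gripper" is the closure, from 0 (fully open) to 1 (shut), set as the call begins (left out, the last holds). The fingers move at their own pace and stop on an object; "squeeze" is the grip in N (left out, the last holds). Time passes only in rows, so rows that repeat a pose let the fingers close, or fill a call up. It gives the time, the measured TCP pose, the force and the opening at its end, in the units of the state.
- arm.sense(): the state, without advancing time (a new reading comes with each control period).
- arm.grab_frame(name): name is "scene" or "top"; returns a dict with "img" (384x512x3 uint8, red, green, blue), "depth" (384x512 float32, m along the optical axis (not along the pixel's ray), 0 where there is no reading), "fovy" (degrees; the focal length in pixels is half the picture's height over the tangent of half this angle, whatever the lens; pixels are square), "cx", "cy" (the principal point, pixels), "rvec" (rotation vector, rad) and "tvec" (3), from world to camera coordinates, as OpenCV has them. Camera axes: x right, y down, z forward; pixel columns grow to the right and rows downward; lengths in m; the calibration is good to about 2 mm. A picture is of the moment at which its call begins.
- arm.job_done(): hands the job in, once; it reports no verdict.
The state is a dict: "time_s": time; "joint_pos": joint angles; "qd": joint speeds; "joint_torque": joint torques, N m; "position": TCP position; "eef_rot": TCP orientation; "ft_force": force on the tool from outside, world axes, zero at the start; "torque": the same for the moment, N m; "width": opening from 0.0 (shut) to 1.0 (fully open).
Only numpy, scipy, OpenCV 4.12 (cv2) and the standard library are available. Lean on these libraries where they do the work, as an engineer would, in place of code of your own. Each camera call takes 0.05 s, during which the arm holds its last target. There are 200 camera calls.

## Task

Set up the tea corner: lay the round marble coaster flat in the round recess of the small serving board and stand the cup upright in the middle of it. Stand the three supplies upright in the wooden caddy, one in each compartment: the sugar shaker in the end nearer the serving board, at hand for the cup, the tea carton in the end farther from the board, where it stays dry, and the spice jar between them. Leave the lemon, the timer and the spoon where they lie.

Things in the scene. Friction and masses are not known exactly. Their poses are not given: they have to be found in the camera images.
- caddy: Low open caddy of pale wood, fixed, left or right of the serving board: 88 mm deep (its x), 224 mm long (its y). Origin: centre of its underside. Three equal compartments in a row, centres at y = -73, 0, +73 mm; each 78 mm (x) by 68 mm (y) inside, floor 6 mm above the origin. Walls 5 mm thick, long ones 30 mm high, dividers 27 mm, end boards with hand slots 58 mm.
- serving_board: Small square serving board of darker wood, 120 x 120 mm, 16 mm thick, fixed to the worktop beside the caddy, turned by up to 0.2 rad. Origin: centre of its underside; z up. In the middle of its top is a round recess 73 mm across and 5 mm deep (floor 11 mm above the origin) with a small bevel at the mouth.
- coaster: Round coaster of pale marble, lying flat: 66 mm across, 15 mm thick, about 110 g. Origin: centre of its underside; z up. In the recess it has 3.5 mm of play all round and stands 10 mm proud of the board, so that fingers holding only its upper 9 mm clear the board; it goes in most easily one edge first, then levelled.
- cup: White ceramic tea cup without handle, open on top, empty, standing upright: 64 mm across at the rim and 62 to 63 mm from 32 mm above its base upward, 45 mm across at the foot, 78 mm high, wall 3.5 mm, about 160 g. Origin: centre of its foot; z up.
- tea_carton: Tea carton (pale green upright cardboard box), 48 mm (its x) by 63 mm (its y), 126 mm high, about 70 g. Origin: centre of its underside; z up. It fits a compartment with its 48 mm side along the row, its 63 mm side across it (its y along the caddy's x).
- sugar_shaker: Sugar shaker: round glass body with white contents and grey domed top with holes, 44 mm across up to 70 mm, 34 mm at the top, 90 mm high, about 120 g. Standing upright; origin: centre of its underside; z up.
- spice_jar: Spice jar: round glass jar with a label and a red screw cap, 42 mm across (cap 45 mm, from 85 mm up), 106 mm high, about 110 g. Standing upright; origin: centre of its underside; z up.
- lemon: Yellow lemon lying on the worktop near its front edge, 78 x 55 x 56 mm. Origin: centre of its underside. Not to be moved.
- timer: Round red and white wind-up kitchen timer beside the step up to the raised bar, 67 mm across, 50 mm high. Origin: centre of its underside. Not to be moved.
- spoon: Steel spoon, 188 x 39 x 16 mm, lying along the foot of the raised bar. Origin: centre of its underside, x along its length. Not to be moved.

How it is judged:
At the end, for the whole second after the job is handed in: Coaster flat in the recess (within 6 mm of its middle), cup upright on it (within 10 mm of its middle); shaker, jar and carton upright on the caddy floor: shaker in the end compartment nearer the board, carton in the farther end, jar in the middle. All at rest; bystanders within 20 mm (horizontal distance between coaster and serving_board below 0.006 m and z of coaster in the frame of serving_board between 0.0085 and 0.0135 m and angle between coaster's own z axis and vertical below 0.05 rad and linear speed of each of coaster, cup, tea_carton, sugar_shaker, spice_jar below 0.02 m/s and angular speed of each of coaster, cup, tea_carton, sugar_shaker, spice_jar below 0.2 rad/s and horizontal distance between cup and coaster below 0.01 m and z of cup in the frame of coaster between 0.012 and 0.0175 m and angle between cup's own z axis and vertical below 0.07 rad and x of tea_carton in the frame of caddy between -0.02 and 0.02 m and z of tea_carton in the frame of caddy between 0.003 and 0.009 m and angle between each of tea_carton, sugar_shaker, spice_jar's own z axis and vertical below 0.09 rad and x of sugar_shaker in the frame of caddy between -0.02 and 0.02 m and z of sugar_shaker in the frame of caddy between 0.003 and 0.009 m and x of spice_jar in the frame of caddy between -0.02 and 0.02 m and z of spice_jar in the frame of caddy between 0.003 and 0.009 m and y of spice_jar in the frame of caddy between -0.014 and 0.014 m and ((y of serving_board in the frame of caddy above 0 m and y of sugar_shaker in the frame of caddy between 0.059 and 0.087 m and y of tea_carton in the frame of caddy between -0.087 and -0.059 m) or (y of serving_board in the frame of caddy below 0 m and y of sugar_shaker in the frame of caddy between -0.087 and -0.059 m and y of tea_carton in the frame of caddy between 0.059 and 0.087 m))); the robot touches nothing.
It fails at once if the lemon is moved more than 20 mm (distance of lemon from where it was at the start of the episode above 0.02 m).
It fails at once if the timer is moved more than 20 mm (distance of timer from where it was at the start of the episode above 0.02 m).
It fails at once if the spoon is moved more than 20 mm (distance of spoon from where it was at the start of the episode above 0.02 m).
It also fails if it takes over 112 s, if anything falls off the work surface, if the arm or the gripper's body presses on something with over 40 N, if the wrist force passes 120 N, or if a joint passes its speed limit or range.

## Working session

There is one attempt and no reset: what is moved stays moved. The work goes in short steps, Python scripts to look and compute and a tool call to move; the robot and the scene stay as the last step left them, time stands still between calls to the robot, and variables do not carry over. Pictures are saved under pics/ and viewed, about 12 in all and at most 16, crops included, and the job is handed in when it is done.

Besides the shell and the picture viewer there is one more tool, called by a JSON object that holds its "method" and its "body", one argument or row to a line. carry_out: Moves the arm, as the interface text tells. Its arguments: {"type":"object","properties":{"motion":{"type":"array","items":{"type":"object","properties":{"tx":{"type":"number"},"ty":{"type":"number"},"tz":{"type":"number"},"rx":{"type":"number"},"ry":{"type":"number"},"rz":{"type":"number"}}}},"gripper":{"type":"number"},"squeeze":{"type":"number"}},"required":["motion"]}

```bash
mkdir -p pics; cat > h.py <<'E'
import numpy as np, cv2
from rig import arm
from scipy.spatial.transform import Rotation as Ro
def grab(n):
    f=arm.grab_frame(n); f['R']=cv2.Rodrigues(np.array(f['rvec'],float))[0]; f['t']=np.array(f['tvec'],float).ravel()
    f['f']=192/np.tan(np.radians(f['fovy'])/2); return f
def save(f,name): cv2.imwrite('pics/'+name,f['img'][:,:,::-1])
def ray(f,u,v,z):
    d=f['R'].T@np.array([(u-f['cx'])/f['f'],(v-f['cy'])/f['f'],1]); c=-f['R'].T@f['t']
    return c+d*(z-c[2])/d[2]
def cloud(f):
    v,u=np.mgrid[:384,:512]; d=f['depth'].astype(float)
    p=np.stack([(u-f['cx'])/f['f']*d,(v-f['cy'])/f['f']*d,d],-1)
    P=(p-f['t'])@f['R']; P[d<=0]=np.nan; return P
def st():
    s=arm.sense(); print(round(s['time_s'],2),np.round(s['position'],4),np.round(s['eef_rot'],3),np.round(s['joint_pos'],2),np.round(s['ft_force'],1),round(float(s['width']),3)); return s
E
python3 - <<'E'
from h import *
s=st(); print(s.keys())
for n in('scene','top'):
    f=grab(n); save(f,n+'0.png'); print(n,f['fovy'],f['cx'],f['cy'],-f['R'].T@f['t'],f['R'].round(3).tolist())
    np.save(n+'0.npy',f,allow_pickle=True)
print(Ro.from_euler('xyz',s['eef_rot']).as_matrix().round(3))
a=grab('scene')['img'];b=grab('top')['img']
E
```

```text
0.0 [0.2147 0.6398 0.2446] [ 3.103  1.57  -1.933] [ 1.21  0.12  1.44  0.    1.58 -0.04] [0.9 0.2 0.2] 1.002
dict_keys(['time_s', 'joint_pos', 'qd', 'joint_torque', 'position', 'eef_rot', 'ft_force', 'torque', 'width'])
scene 43.62866155132725 249.9425189020905 195.6225085679602 [ 0.05862045 -0.74932681  0.56569073] [[0.855, -0.518, 0.016], [-0.265, -0.463, -0.846], [0.446, 0.719, -0.533]]
top 50.06090811285089 256.2522382800964 187.05766875896254 [ 0.39796521 -0.04462395  0.98174037] [[0.025, -1.0, 0.006], [-0.993, -0.025, -0.119], [0.119, -0.003, -0.993]]
[[-0.    -0.948  0.318]
 [-0.001  0.318  0.948]
 [-1.     0.    -0.001]]
```

```bash
ls pics
```

```text
scene0.png
top0.png
```

View pics/top0.png

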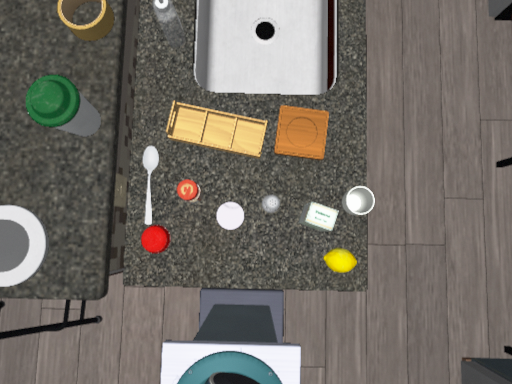

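View pics/scene0.png

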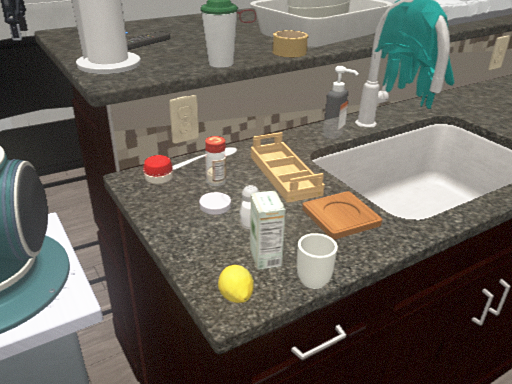

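```bash
cat > m.py <<'E'
from h import *
def circ(P,sel):
    p=P[sel][:,:2]; c,r=cv2.minEnclosingCircle(p.astype(np.float32)); return np.round([*c,r,*p.mean(0),len(p)],4)
def roi(x0,x1,y0,y1):
    m=np.zeros((384,512),bool); m[y0:y1,x0:x1]=1; return m
def rect(P,sel):
    r=cv2.minAreaRect(P[sel][:,:2].astype(np.float32)); return np.round([*r[0],*r[1],r[2]],4)
E
python3 - <<'E'
from m import *
f=np.load('top0.npy',allow_pickle=True).item(); P=cloud(f); Z=P[...,2]
print('table z',np.nanmedian(Z[230:260,230:300]))
for n,r,z0,z1 in [('coaster',(212,248,198,234),.010,.02),('cup',(338,382,180,220),.07,.09),('shaker',(258,290,188,220),.08,.1),('jar',(172,205,175,205),.095,.115),('timer',(138,172,222,256),.03,.06),('lemon',(320,362,245,278),.02,.07)]:
    s=roi(*r)&(Z>z0)&(Z<z1); print(n,circ(P,s),'zmax',np.nanmax(Z[roi(*r)]))
s=roi(300,345,198,236)&(Z>.115)&(Z<.14); print('carton',rect(P,s),s.sum())
s=roi(270,335,100,165)&(Z>.011)&(Z<.022); print('board',rect(P,s),np.nanmedian(Z[s]))
s=roi(160,272,97,160)&(Z>.045)&(Z<.07); print('caddy ends',rect(P,s),s.sum())
s=roi(160,272,97,160)&(Z>.022)&(Z<.07); print('caddy walls',rect(P,s))
s=roi(140,165,140,230)&(Z>.004)&(Z<.03); print('spoon',rect(P,s))
# bar/step
print('bar z',np.nanmedian(Z[150:250,60:110]),'bar edge at rows',[P[200,c].round(3).tolist() for c in (105,115,122,128,135)])
print('sink rim',[ (r,P[r,265].round(3).tolist()) for r in (85,92,96,100)])
img=f['img'][90:280,120:390]; cv2.imwrite('pics/top0b.png',cv2.resize(img[:,:,::-1],None,fx=2.9,fy=2.9,interpolation=cv2.INTER_CUBIC))
g=np.load('scene0.npy',allow_pickle=True).item(); Q=cloud(g); z=Q[...,2]
s=roi(130,250,120,220)&(z>.011)&(z<.0);
s=roi(250,325,120,200)&(z>.045)&(z<.065); print('caddy ends sc',rect(Q,s))
s=roi(300,385,185,240)&(z>.012)&(z<.021); print('board sc',rect(Q,s))
s=roi(195,235,190,215)&(z>.010)&(z<.02); print('coaster sc',circ(Q,s))
s=roi(290,345,225,290)&(z>.072)&(z<.085); print('cup sc',circ(Q,s))
E
```

```text
table z -0.000657695291315668
coaster [4.445e-01 1.160e-02 3.280e-02 4.442e-01 1.160e-02 6.020e+02] zmax 0.020603854013979076
cup [ 4.819e-01 -2.783e-01  3.240e-02  4.823e-01 -2.789e-01  1.820e+02] zmax 0.1236403288447059
shaker [ 4.732e-01 -8.290e-02  1.590e-02  4.725e-01 -8.250e-02  1.530e+02] zmax 0.09103297362778594
jar [4.932e-01 1.003e-01 2.220e-02 4.929e-01 9.980e-02 3.460e+02] zmax 0.11099361228319972
timer [3.857e-01 1.797e-01 3.260e-02 3.860e-01 1.769e-01 6.330e+02] zmax 0.05419590067877095
lemon [ 3.499e-01 -2.432e-01  3.700e-02  3.492e-01 -2.402e-01  6.040e+02] zmax 0.05714014257420644
carton [ 4.42900e-01 -1.85100e-01  6.00000e-02  4.54000e-02  7.18854e+01] 643
board [ 0.6497 -0.1538  0.12    0.1203 83.6296] 0.015176636889602491
caddy ends [6.4760e-01 4.7100e-02 2.2380e-01 7.7300e-02 7.9045e+01] 177
caddy walls [6.47900e-01 4.72000e-02 2.24000e-01 8.92000e-02 7.91539e+01]
spoon [0.5092 0.198  0.1963 0.0518 5.2348]
bar z 0.2063763387465317 bar edge at rows [[0.459, 0.238, 0.205], [0.466, 0.248, 0.119], [0.471, 0.25, 0.068], [0.476, 0.257, 0.001], [0.477, 0.242, -0.002]]
sink rim [(85, [0.855, -0.068, -0.221]), (92, [0.831, -0.068, -0.216]), (96, [0.742, -0.064, 0.001]), (100, [0.732, -0.064, -0.001])]
caddy ends sc [ 0.6839  0.0844  0.3396  0.1995 56.6687]
board sc [ 0.6492 -0.1383  0.1534  0.122  83.6128]
coaster sc [4.425e-01 1.240e-02 3.430e-02 4.405e-01 8.500e-03 4.870e+02]
cup sc [ 4.814e-01 -2.778e-01  3.350e-02  4.808e-01 -2.791e-01  3.980e+02]
```

View pics/top0b.png

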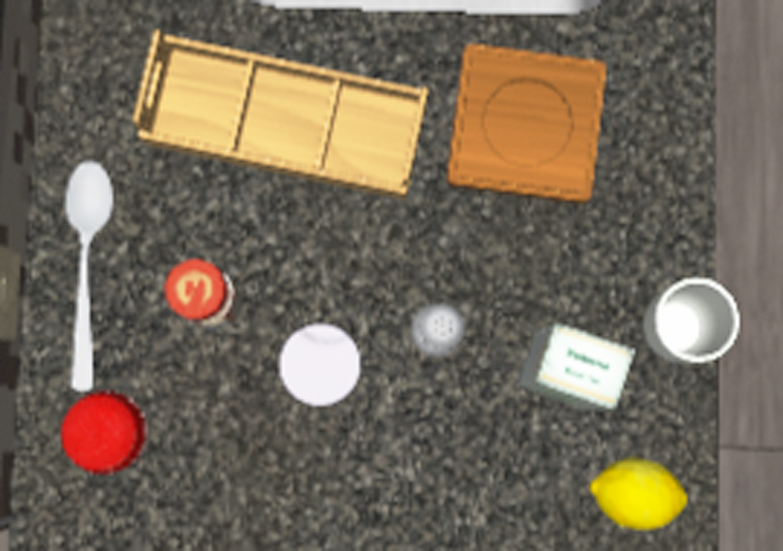

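```bash
cat >> h.py <<'E'
def go(x,y,z,jaw,tilt=None,s=None):
    "print shift (cm) and turn (deg) to reach TCP x,y,z with jaw axis at angle jaw (deg, mod 180), tool down"
    s=s or arm.sense(); R=Ro.from_euler('xyz',s['eef_rot'])
    best=None
    for k in(-360,-180,0,180,360):
        a=np.radians(jaw+k); X=np.array([0,0,-1.]); Z=np.array([np.cos(a),np.sin(a),0]); D=Ro.from_matrix(np.stack([X,np.cross(Z,X),Z],1))
        if tilt is not None: D=D*Ro.from_rotvec(np.radians(tilt))
        r=(R.inv()*D).as_rotvec(degrees=True)
        if best is None or np.linalg.norm(r)<np.linalg.norm(best)-1: best=r
    t=R.inv().apply(np.array([x,y,z])-s['position'])*100
    print('T',np.round(t,2),'|',round(float(np.linalg.norm(t)),1),'R',np.round(best,2))
E
python3 - <<'E'
from h import *
f=np.load('top0.npy',allow_pickle=True).item(); P=cloud(f)
g=np.load('scene0.npy',allow_pickle=True).item(); Q=cloud(g)
A=np.vstack([P.reshape(-1,3),Q.reshape(-1,3)]); A=A[np.isfinite(A).all(1)]
for y0 in np.arange(.24,.9,.06):
    print(round(y0,2),[ (round(x0,2), round(float(A[m][:,2].max()),2)) for x0 in np.arange(.05,.75,.1) for m in [(A[:,1]>y0)&(A[:,1]<y0+.06)&(A[:,0]>x0)&(A[:,0]<x0+.1)] if m.any()])
st(); go(.444,.012,.12,71.4)
E
```

```text
0.24 [(np.float64(0.05), -0.9), (np.float64(0.15), -0.9), (np.float64(0.25), 0.21), (np.float64(0.35), 0.21), (np.float64(0.45), 0.21), (np.float64(0.55), 0.36), (np.float64(0.65), 0.21)]
0.3 [(np.float64(0.05), -0.9), (np.float64(0.15), -0.9), (np.float64(0.25), 0.22), (np.float64(0.35), 0.35), (np.float64(0.45), 0.21), (np.float64(0.55), 0.36), (np.float64(0.65), 0.21)]
0.36 [(np.float64(0.05), -0.9), (np.float64(0.15), -0.9), (np.float64(0.25), 0.36), (np.float64(0.35), 0.36), (np.float64(0.45), 0.21), (np.float64(0.55), 0.21), (np.float64(0.65), 0.21)]
0.42 [(np.float64(0.05), -0.9), (np.float64(0.15), -0.9), (np.float64(0.25), 0.36), (np.float64(0.35), 0.22), (np.float64(0.45), 0.21), (np.float64(0.55), 0.21), (np.float64(0.65), 0.21)]
0.48 [(np.float64(0.05), -0.9), (np.float64(0.15), -0.9), (np.float64(0.25), 0.21), (np.float64(0.35), 0.23), (np.float64(0.45), 0.23), (np.float64(0.55), 0.23), (np.float64(0.65), 0.21)]
0.54 [(np.float64(0.05), -0.89), (np.float64(0.15), 0.34), (np.float64(0.25), 0.21), (np.float64(0.45), 0.23), (np.float64(0.55), 0.23), (np.float64(0.65), 0.21)
[... 496 characters left out ...]
loat64(0.45), 0.21), (np.float64(0.55), 0.21), (np.float64(0.65), 0.21)]
0.78 [(np.float64(0.05), -0.15), (np.float64(0.15), -0.15), (np.float64(0.25), 0.21), (np.float64(0.35), 0.21), (np.float64(0.45), 0.21), (np.float64(0.55), 0.21), (np.float64(0.65), 0.21)]
0.84 [(np.float64(0.05), -0.15), (np.float64(0.15), -0.15), (np.float64(0.25), 0.21), (np.float64(0.35), -0.15), (np.float64(0.55), 0.21), (np.float64(0.65), 0.21)]
0.9 [(np.float64(0.05), -0.15), (np.float64(0.15), -0.15), (np.float64(0.25), -0.15), (np.float64(0.35), -0.08)]
0.2 [0.2147 0.6398 0.2449] [ 3.096  1.57  -1.94 ] [ 1.21  0.12  1.44  0.    1.58 -0.04] [0.3 0.7 0.7] 1.0
T [ 12.52 -41.71 -52.22] | 68.0 R [ 0.05 -0.04 -0.  ]
```

```bash
python3 - <<'E'
from h import *
f=np.load('top0.npy',allow_pickle=True).item(); P=cloud(f)
for u,v in[(5,245),(25,245),(38,245),(42,245),(10,215),(52,98)]: print(u,v,P[v,u].round(3))
g=np.load('scene0.npy',allow_pickle=True).item(); Q=cloud(g)
for u,v in[(100,2),(100,40),(60,62)]: print(u,v,Q[v,u].round(3))
go(.2147,.6398,.44,71.4)
E
```

```text
5 245 [0.373 0.364 0.295]
25 245 [0.372 0.363 0.238]
38 245 [0.372 0.35  0.217]
42 245 [0.372 0.342 0.219]
10 215 [0.426 0.405 0.221]
52 98 [0.604 0.275 0.361]
100 2 [0.356 0.364 0.36 ]
100 40 [0.347 0.374 0.278]
60 62 [0.272 0.494 0.207]
T [-19.51   0.    -0.02] | 19.5 R [ 0.05 -0.04 -0.  ]
```

{"method": "carry_out", "body": {
  "motion": [
    {"tx": -4},
    {"tx": -8},
    {"tx": -12},
    {"tx": -16},
    {"tx": -20}
  ]
}}

```text
$.motion[0]: bad value
```

{"method": "carry_out", "body": {
  "motion": [
    {"tx": -4,"ty": 0,"tz": 0,"rx": 0,"ry": 0,"rz": 0},
    {"tx": -8,"ty": 0,"tz": 0,"rx": 0,"ry": 0,"rz": 0},
    {"tx": -12,"ty": 0,"tz": 0,"rx": 0,"ry": 0,"rz": 0},
    {"tx": -16,"ty": 0,"tz": 0,"rx": 0,"ry": 0,"rz": 0},
    {"tx": -20,"ty": 0,"tz": 0,"rx": 0,"ry": 0,"rz": 0}
  ]
}}

```text
time_s: 0.62
position: [0.2146, 0.6395, 0.4468]
eef_rot: [3.066, 1.57, -1.97]
ft_force: [0.0, 1.3, 0.6]
width: 0.999
```

{"method": "carry_out", "body": {
  "motion": [
    {"tx": -3,"ty": 0,"tz": -3,"rx": 0,"ry": 0,"rz": 0},
    {"tx": -6,"ty": 0,"tz": -6,"rx": 0,"ry": 0,"rz": 0},
    {"tx": -9,"ty": 0,"tz": -9,"rx": 0,"ry": 0,"rz": 0},
    {"tx": -12,"ty": 0,"tz": -12,"rx": 0,"ry": 0,"rz": 0},
    {"tx": -14,"ty": 0,"tz": -15,"rx": 0,"ry": 0,"rz": 0}
  ]
}}

```text
time_s: 1.03
position: [0.1665, 0.4961, 0.5886]
eef_rot: [3.031, 1.571, -2.005]
ft_force: [0.6, 0.2, 1.1]
width: 0.998
```

{"method": "carry_out", "body": {
  "motion": [
    {"tx": 0,"ty": 0,"tz": -4,"rx": 0,"ry": 0,"rz": 0},
    {"tx": 0,"ty": 0,"tz": -8,"rx": 0,"ry": 0,"rz": 0},
    {"tx": 0,"ty": 0,"tz": -12,"rx": 0,"ry": 0,"rz": 0},
    {"tx": 0,"ty": 0,"tz": -12,"rx": 0,"ry": 0,"rz": 0},
    {"tx": 0,"ty": 0,"tz": -12,"rx": 0,"ry": 0,"rz": 0}
  ]
}}

```text
time_s: 1.45
position: [0.1275, 0.3803, 0.5903]
eef_rot: [-0.066, 1.567, 1.181]
ft_force: [-0.1, 0.8, -0.5]
width: 0.997
```

```bash
python3 - <<'E'
from h import *
st(); 
for a in(45,22,0): go(.42*np.cos(np.radians(a)),.42*np.sin(np.radians(a)),.57,a+2)
f=grab('scene');save(f,'s1.png')
E
```

```text
1.45 [0.1275 0.3803 0.5903] [-0.066  1.567  1.181] [ 1.18 -0.34  1.29 -0.    2.19 -0.06] [-0.1  0.8 -0.5] 0.997
T [  2.02 -18.72  -2.52] | 19.0 R [24.44  0.23 -0.03]
T [  1.98 -31.92 -12.81] | 34.5 R [47.44  0.23 -0.08]
T [  1.93 -39.83 -26.76] | 48.0 R [69.44  0.21 -0.13]
```

View pics/s1.png

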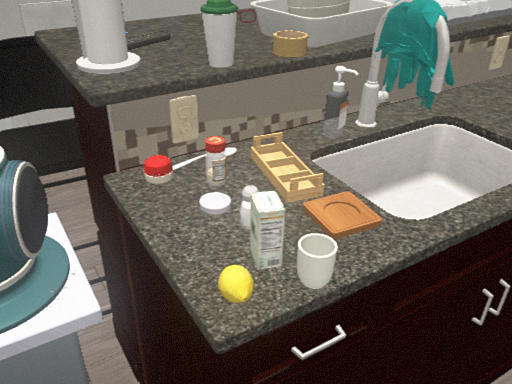

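{"method": "carry_out", "body": {
  "motion": [
    {"tx": 0.4,"ty": -3.9,"tz": -0.1,"rx": 5,"ry": 0,"rz": 0},
    {"tx": 0.8,"ty": -7.7,"tz": -0.5,"rx": 10,"ry": 0,"rz": 0},
    {"tx": 1.2,"ty": -11.5,"tz": -1,"rx": 15,"ry": 0,"rz": 0},
    {"tx": 1.6,"ty": -15.2,"tz": -1.8,"rx": 20,"ry": 0,"rz": 0},
    {"tx": 2,"ty": -18.7,"tz": -2.5,"rx": 24.4,"ry": 0.2,"rz": 0}
  ]
}}

```text
time_s: 1.92
position: [0.3, 0.2983, 0.5677]
eef_rot: [3.129, 1.567, -2.337]
ft_force: [-0.1, 1.4, 0.6]
width: 1.004
```

{"method": "carry_out", "body": {
  "motion": [
    {"tx": 0,"ty": -4,"tz": -0.4,"rx": 5.6,"ry": 0,"rz": 0},
    {"tx": 0,"ty": -8,"tz": -1,"rx": 11.2,"ry": 0,"rz": 0},
    {"tx": 0,"ty": -12,"tz": -2,"rx": 16.8,"ry": 0,"rz": 0},
    {"tx": 0,"ty": -16,"tz": -3.4,"rx": 22.4,"ry": 0,"rz": 0},
    {"tx": 0,"ty": -19.7,"tz": -4.9,"rx": 28,"ry": 0,"rz": 0}
  ]
}}

```text
time_s: 2.33
position: [0.4124, 0.1262, 0.5664]
eef_rot: [-2.899, 1.564, -2.576]
ft_force: [2.0, 0.0, 0.3]
width: 1.002
```

```bash
python3 - <<'E'
from h import *
st(); go(.444,.012,.3,0); go(.444,.012,.06,0);go(.444,.012,.06,90)
E
```

```text
2.33 [0.4124 0.1262 0.5664] [-2.899  1.564 -2.576] [ 0.24 -0.3   1.3  -0.    2.14 -0.09] [2.  0.  0.3] 1.002
T [ 26.66 -11.79  -0.46] | 29.2 R [18.52 -0.36  0.16]
T [ 50.66 -11.75  -0.3 ] | 52.0 R [18.52 -0.36  0.16]
T [ 50.66 -11.75  -0.3 ] | 52.0 R [-71.48  -0.39  -0.16]
```

{"method": "carry_out", "body": {
  "motion": [
    {"tx": 3.3,"ty": -2.4,"tz": 0,"rx": 4,"ry": 0,"rz": 0},
    {"tx": 6.6,"ty": -4.8,"tz": 0,"rx": 8,"ry": 0,"rz": 0},
    {"tx": 10,"ty": -7.2,"tz": -0.1,"rx": 12,"ry": 0,"rz": 0},
    {"tx": 13.3,"ty": -9.6,"tz": -0.2,"rx": 16,"ry": 0,"rz": 0},
    {"tx": 16.6,"ty": -11.8,"tz": -0.3,"rx": 18.5,"ry": -0.36,"rz": 0.1}
  ]
}}

```text
time_s: 2.75
position: [0.4472, 0.0113, 0.3974]
eef_rot: [-2.801, 1.568, -2.805]
ft_force: [1.0, -0.1, 0.0]
width: 1.005
```

{"method": "carry_out", "body": {
  "motion": [
    {"tx": 4,"ty": 0,"tz": 0,"rx": 0,"ry": 0,"rz": 0},
    {"tx": 8,"ty": 0,"tz": 0,"rx": 0,"ry": 0,"rz": 0},
    {"tx": 12,"ty": 0,"tz": 0,"rx": 0,"ry": 0,"rz": 0},
    {"tx": 16,"ty": 0,"tz": 0,"rx": 0,"ry": 0,"rz": 0},
    {"tx": 20,"ty": 0,"tz": 0,"rx": 0,"ry": 0,"rz": 0}
  ]
}}

```text
time_s: 3.17
position: [0.4467, 0.0111, 0.1943]
eef_rot: [-2.97, 1.566, -2.974]
ft_force: [1.0, -0.1, 0.4]
width: 0.999
```

{"method": "carry_out", "body": {
  "motion": [
    {"tx": 4,"ty": 0,"tz": 0,"rx": 0,"ry": 0,"rz": 0},
    {"tx": 8,"ty": 0,"tz": 0,"rx": 0,"ry": 0,"rz": 0},
    {"tx": 12,"ty": 0,"tz": 0,"rx": 0,"ry": 0,"rz": 0},
    {"tx": 13,"ty": 0,"tz": 0,"rx": 0,"ry": 0,"rz": 0},
    {"tx": 13,"ty": 0,"tz": 0,"rx": 0,"ry": 0,"rz": 0}
  ]
}}

```text
time_s: 3.58
position: [0.4447, 0.011, 0.0611]
eef_rot: [-3.08, 1.559, -3.085]
ft_force: [0.5, -1.1, 0.1]
width: 1.0
```

```bash
python3 - <<'E'
from h import *
st(); go(.444,.012,.03,0)
f=grab('scene');P=cloud(f);save(f,'s2.png'); cv2.imwrite('pics/s2.png',cv2.resize(f['img'][120:260,140:300,::-1],None,fx=4,fy=4))
E
```

```text
3.58 [0.4447 0.011  0.0611] [-3.08   1.559 -3.085] [-0.03 -0.29  2.12 -0.    1.32 -0.03] [ 0.5 -1.1  0.1] 1.0
T [ 3.11  0.1  -0.03] | 3.1 R [-0.24 -0.68  0.04]
```

View pics/s2.png

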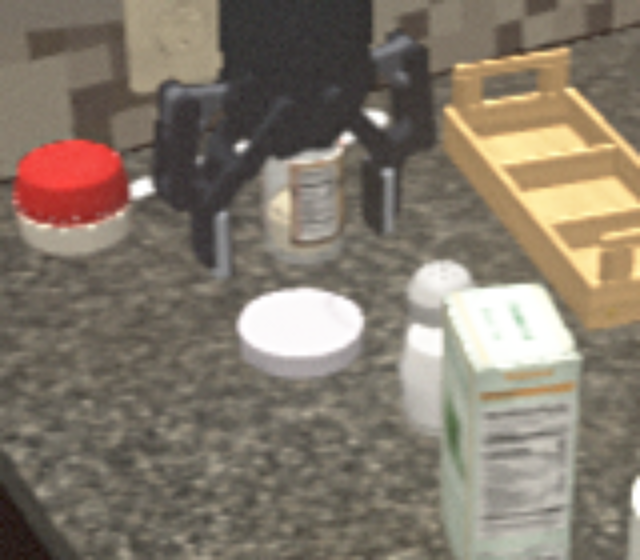

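```bash
python3 - <<'E'
from h import *
f=np.load('scene0.npy',allow_pickle=True).item()
for u,v,n in((237,178.7,'far'),(195,188.7,'near')):
    for z in(.04,.05,.06,.07): print(n,z,ray(f,u,v,z).round(3))
E
```

```text
far 0.04 [0.509 0.032 0.04 ]
far 0.05 [0.501 0.017 0.05 ]
far 0.06 [0.492 0.002 0.06 ]
far 0.07 [ 0.483 -0.012  0.07 ]
near 0.04 [0.412 0.04  0.04 ]
near 0.05 [0.405 0.025 0.05 ]
near 0.06 [0.398 0.01  0.06 ]
near 0.07 [ 0.392 -0.005  0.07 ]
```

{"method": "carry_out", "body": {
  "motion": [
    {"tx": 0.5,"ty": 0.1,"tz": 0,"rx": 0,"ry": -0.5,"rz": 0},
    {"tx": 1,"ty": 0.1,"tz": 0,"rx": 0,"ry": -0.7,"rz": 0},
    {"tx": 1.5,"ty": 0.1,"tz": 0,"rx": 0,"ry": -0.7,"rz": 0},
    {"tx": 2,"ty": 0.1,"tz": 0,"rx": 0,"ry": -0.7,"rz": 0},
    {"tx": 2.5,"ty": 0.1,"tz": 0,"rx": 0,"ry": -0.7,"rz": 0}
  ],
  "gripper": 0.1
}}

```text
time_s: 4.05
position: [0.4462, 0.012, 0.0391]
eef_rot: [-0.161, 1.565, -0.165]
ft_force: [-0.3, 0.1, -0.3]
width: 0.898
```

{"method": "carry_out", "body": {
  "motion": [
    {"tx": 0.4,"ty": 0,"tz": -0.2,"rx": 0,"ry": 0,"rz": 0},
    {"tx": 0.8,"ty": 0,"tz": -0.2,"rx": 0,"ry": 0,"rz": 0},
    {"tx": 1.2,"ty": 0,"tz": -0.2,"rx": 0,"ry": 0,"rz": 0},
    {"tx": 1.6,"ty": 0,"tz": -0.2,"rx": 0,"ry": 0,"rz": 0},
    {"tx": 1.9,"ty": 0,"tz": -0.2,"rx": 0,"ry": 0,"rz": 0}
  ],
  "gripper": 0.15
}}

```text
time_s: 4.47
position: [0.4442, 0.012, 0.0196]
eef_rot: [-0.165, 1.566, -0.169]
ft_force: [0.6, -0.3, -0.1]
width: 0.846
```

{"method": "carry_out", "body": {
  "motion": [
    {"tx": 0.1,"ty": 0,"tz": 0,"rx": 0,"ry": 0,"rz": 0},
    {"tx": 0.2,"ty": 0,"tz": 0,"rx": 0,"ry": 0,"rz": 0},
    {"tx": 0.3,"ty": 0,"tz": 0,"rx": 0,"ry": 0,"rz": 0},
    {"tx": 0.3,"ty": 0,"tz": 0,"rx": 0,"ry": 0,"rz": 0},
    {"tx": 0.3,"ty": 0,"tz": 0,"rx": 0,"ry": 0,"rz": 0}
  ]
}}

```text
time_s: 4.88
position: [0.4443, 0.012, 0.0167]
eef_rot: [-0.162, 1.565, -0.166]
ft_force: [0.4, 0.3, -0.4]
width: 0.846
```

{"method": "carry_out", "body": {
  "motion": [
    {"tx": 0.1,"ty": 0,"tz": 0,"rx": 0,"ry": 0,"rz": 0},
    {"tx": 0.2,"ty": 0,"tz": 0,"rx": 0,"ry": 0,"rz": 0},
    {"tx": 0.3,"ty": 0,"tz": 0,"rx": 0,"ry": 0,"rz": 0},
    {"tx": 0.3,"ty": 0,"tz": 0,"rx": 0,"ry": 0,"rz": 0},
    {"tx": 0.3,"ty": 0,"tz": 0,"rx": 0,"ry": 0,"rz": 0}
  ]
}}

```text
time_s: 5.3
position: [0.4443, 0.0119, 0.0136]
eef_rot: [-0.171, 1.566, -0.175]
ft_force: [0.0, -0.5, 0.0]
width: 0.849
```

{"method": "carry_out", "body": {
  "motion": [
    {"tx": 0.1,"ty": 0,"tz": 0,"rx": 0,"ry": 0,"rz": 0},
    {"tx": 0.2,"ty": 0,"tz": 0,"rx": 0,"ry": 0,"rz": 0},
    {"tx": 0.2,"ty": 0,"tz": 0,"rx": 0,"ry": 0,"rz": 0},
    {"tx": 0.2,"ty": 0,"tz": 0,"rx": 0,"ry": 0,"rz": 0},
    {"tx": 0.2,"ty": 0,"tz": 0,"rx": 0,"ry": 0,"rz": 0}
  ]
}}

```text
time_s: 5.72
position: [0.4443, 0.012, 0.0117]
eef_rot: [-0.161, 1.566, -0.165]
ft_force: [0.2, 1.0, 0.6]
width: 0.849
```

{"method": "carry_out", "body": {
  "motion": [
    {"tx": 0.1,"ty": 0,"tz": 0,"rx": 0,"ry": 0,"rz": 0},
    {"tx": 0.2,"ty": 0,"tz": 0,"rx": 0,"ry": 0,"rz": 0},
    {"tx": 0.2,"ty": 0,"tz": 0,"rx": 0,"ry": 0,"rz": 0},
    {"tx": 0.2,"ty": 0,"tz": 0,"rx": 0,"ry": 0,"rz": 0},
    {"tx": 0.2,"ty": 0,"tz": 0,"rx": 0,"ry": 0,"rz": 0}
  ]
}}

```text
time_s: 6.13
position: [0.4443, 0.012, 0.0096]
eef_rot: [-0.165, 1.566, -0.169]
ft_force: [0.7, -0.0, 0.3]
width: 0.85
```

{"method": "carry_out", "body": {
  "motion": [
    {"tx": 0.1,"ty": 0,"tz": 0,"rx": 0,"ry": 0,"rz": 0},
    {"tx": 0.15,"ty": 0,"tz": 0,"rx": 0,"ry": 0,"rz": 0},
    {"tx": 0.2,"ty": 0,"tz": 0,"rx": 0,"ry": 0,"rz": 0},
    {"tx": 0.2,"ty": 0,"tz": 0,"rx": 0,"ry": 0,"rz": 0},
    {"tx": 0.2,"ty": 0,"tz": 0,"rx": 0,"ry": 0,"rz": 0}
  ]
}}

```text
time_s: 6.55
position: [0.4443, 0.012, 0.0076]
eef_rot: [-0.161, 1.566, -0.165]
ft_force: [0.6, -0.4, 0.2]
width: 0.852
```

{"method": "carry_out", "body": {
  "motion": [
    {"tx": 0.05,"ty": 0,"tz": 0,"rx": 0,"ry": 0,"rz": 0},
    {"tx": 0.1,"ty": 0,"tz": 0,"rx": 0,"ry": 0,"rz": 0},
    {"tx": 0.1,"ty": 0,"tz": 0,"rx": 0,"ry": 0,"rz": 0},
    {"tx": 0.1,"ty": 0,"tz": 0,"rx": 0,"ry": 0,"rz": 0},
    {"tx": 0.1,"ty": 0,"tz": 0,"rx": 0,"ry": 0,"rz": 0}
  ]
}}

```text
time_s: 6.97
position: [0.4443, 0.0119, 0.0066]
eef_rot: [-0.173, 1.566, -0.177]
ft_force: [-0.4, -0.6, 0.9]
width: 0.849
```

{"method": "carry_out", "body": {
  "motion": [
    {"tx": 0.05,"ty": 0,"tz": 0,"rx": 0,"ry": 0,"rz": 0},
    {"tx": 0.1,"ty": 0,"tz": 0,"rx": 0,"ry": 0,"rz": 0},
    {"tx": 0.1,"ty": 0,"tz": 0,"rx": 0,"ry": 0,"rz": 0},
    {"tx": 0.1,"ty": 0,"tz": 0,"rx": 0,"ry": 0,"rz": 0},
    {"tx": 0.1,"ty": 0,"tz": 0,"rx": 0,"ry": 0,"rz": 0}
  ]
}}

```text
time_s: 7.38
position: [0.4443, 0.0119, 0.0057]
eef_rot: [-0.164, 1.566, -0.168]
ft_force: [0.2, 0.9, 2.3]
width: 0.853
```

{"method": "carry_out", "body": {
  "motion": [
    {"tx": -0.3,"ty": 0,"tz": 0,"rx": 0,"ry": 0,"rz": 0},
    {"tx": -0.6,"ty": 0,"tz": 0,"rx": 0,"ry": 0,"rz": 0},
    {"tx": -0.9,"ty": 0,"tz": 0,"rx": 0,"ry": 0,"rz": 0},
    {"tx": -0.9,"ty": 0,"tz": 0,"rx": 0,"ry": 0,"rz": 0},
    {"tx": -0.9,"ty": 0,"tz": 0,"rx": 0,"ry": 0,"rz": 0}
  ],
  "gripper": 0.4,
  "squeeze": 20
}}

```text
time_s: 7.8
position: [0.4443, 0.0119, 0.0147]
eef_rot: [-0.153, 1.565, -0.157]
ft_force: [-0.6, 0.4, -1.2]
width: 0.755
```

{"method": "carry_out", "body": {
  "motion": [
    {"tx": 0,"ty": 0,"tz": 0,"rx": 0,"ry": 0,"rz": 0},
    {"tx": 0,"ty": 0,"tz": 0,"rx": 0,"ry": 0,"rz": 0},
    {"tx": 0,"ty": 0,"tz": 0,"rx": 0,"ry": 0,"rz": 0},
    {"tx": 0,"ty": 0,"tz": 0,"rx": 0,"ry": 0,"rz": 0},
    {"tx": 0,"ty": 0,"tz": 0,"rx": 0,"ry": 0,"rz": 0}
  ]
}}

```text
time_s: 8.22
position: [0.4443, 0.012, 0.0146]
eef_rot: [-0.155, 1.566, -0.159]
ft_force: [-0.1, -0.1, -1.7]
width: 0.757
```

{"method": "carry_out", "body": {
  "motion": [
    {"tx": 0,"ty": 0,"tz": 0,"rx": 0,"ry": 0,"rz": 0},
    {"tx": 0,"ty": 0,"tz": 0,"rx": 0,"ry": 0,"rz": 0},
    {"tx": 0,"ty": 0,"tz": 0,"rx": 0,"ry": 0,"rz": 0},
    {"tx": 0,"ty": 0,"tz": 0,"rx": 6,"ry": 0,"rz": 0},
    {"tx": 0,"ty": 0,"tz": 0,"rx": 12,"ry": 0,"rz": 0}
  ],
  "gripper": 0.05
}}

```text
time_s: 8.63
position: [0.4443, 0.012, 0.0147]
eef_rot: [0.049, 1.565, -0.169]
ft_force: [-0.3, 0.3, 0.6]
width: 0.948
```

{"method": "carry_out", "body": {
  "motion": [
    {"tx": 0,"ty": 0,"tz": 0,"rx": 7,"ry": 0,"rz": 0},
    {"tx": 0,"ty": 0,"tz": 0,"rx": 14,"ry": 0,"rz": 0},
    {"tx": 0,"ty": 0,"tz": 0,"rx": 21,"ry": 0,"rz": 0},
    {"tx": 0,"ty": 0,"tz": 0,"rx": 28,"ry": 0,"rz": 0},
    {"tx": 0,"ty": 0,"tz": 0,"rx": 35,"ry": 0,"rz": 0}
  ]
}}

```text
time_s: 9.05
position: [0.4444, 0.012, 0.0148]
eef_rot: [0.677, 1.565, -0.158]
ft_force: [-0.7, 0.1, -0.6]
width: 0.948
```

{"method": "carry_out", "body": {
  "motion": [
    {"tx": 0,"ty": 0,"tz": 0,"rx": 7,"ry": 0,"rz": 0},
    {"tx": 0,"ty": 0,"tz": 0,"rx": 14,"ry": 0,"rz": 0},
    {"tx": 0,"ty": 0,"tz": 0,"rx": 21,"ry": 0,"rz": 0},
    {"tx": 0,"ty": 0,"tz": 0,"rx": 28,"ry": 0,"rz": 0},
    {"tx": 0,"ty": 0,"tz": 0,"rx": 35,"ry": 0,"rz": 0}
  ]
}}

```text
time_s: 9.47
position: [0.4444, 0.012, 0.0148]
eef_rot: [1.294, 1.565, -0.158]
ft_force: [-0.1, 0.2, 0.4]
width: 0.947
```

```bash
python3 - <<'E'
from h import *
st(); go(.4443,.012,.0145,90)
E
```

```text
9.47 [0.4444 0.012  0.0148] [ 1.294  1.565 -0.158] [-0.03 -0.24  2.17 -0.    1.21  1.42] [-0.1  0.2  0.4] 0.947
T [ 0.03 -0.01 -0.01] | 0.0 R [ 6.82  0.07 -0.31]
```

{"method": "carry_out", "body": {
  "motion": [
    {"tx": 0,"ty": 0,"tz": 0,"rx": 6.8,"ry": 0,"rz": -0.3},
    {"tx": 0,"ty": 0,"tz": 0,"rx": 6.8,"ry": 0,"rz": -0.3},
    {"tx": 0,"ty": 0,"tz": 0,"rx": 6.8,"ry": 0,"rz": -0.3},
    {"tx": 0,"ty": 0,"tz": 0,"rx": 6.8,"ry": 0,"rz": -0.3},
    {"tx": 0,"ty": 0,"tz": 0,"rx": 6.8,"ry": 0,"rz": -0.3}
  ],
  "gripper": 0.5,
  "squeeze": 40
}}

```text
time_s: 9.88
position: [0.4449, 0.012, 0.0153]
eef_rot: [0.897, 1.569, -0.67]
ft_force: [0.1, -0.6, 4.5]
width: 0.747
```

{"method": "carry_out", "body": {
  "motion": [
    {"tx": 0,"ty": 0,"tz": 0,"rx": 0,"ry": 0,"rz": 0},
    {"tx": 0,"ty": 0,"tz": 0,"rx": 0,"ry": 0,"rz": 0},
    {"tx": -1,"ty": 0,"tz": 0,"rx": 0,"ry": 0,"rz": 0},
    {"tx": -3,"ty": 0,"tz": 0,"rx": 0,"ry": 0,"rz": 0},
    {"tx": -5,"ty": 0,"tz": 0,"rx": 0,"ry": 0,"rz": 0}
  ]
}}

```text
time_s: 10.3
position: [0.4442, 0.012, 0.0658]
eef_rot: [-0.371, 1.57, -1.937]
ft_force: [-0.5, -0.3, -1.0]
width: 0.75
```

{"method": "carry_out", "body": {
  "motion": [
    {"tx": -2,"ty": 0,"tz": 0,"rx": 0,"ry": 0,"rz": 0},
    {"tx": -4,"ty": 0,"tz": 0,"rx": 0,"ry": 0,"rz": 0},
    {"tx": -6,"ty": 0,"tz": 0,"rx": 0,"ry": 0,"rz": 0},
    {"tx": -7,"ty": 0,"tz": 0,"rx": 0,"ry": 0,"rz": 0},
    {"tx": -7,"ty": 0,"tz": 0,"rx": 0,"ry": 0,"rz": 0}
  ]
}}

```text
time_s: 10.72
position: [0.445, 0.0121, 0.1383]
eef_rot: [1.178, 1.568, -0.388]
ft_force: [0.3, -0.2, -1.7]
width: 0.744
```

```bash
python3 - <<'E'
from h import *
st(); go(.6497,-.1538,.09,83.6)
f=grab('scene');cv2.imwrite('pics/s3.png',cv2.resize(f['img'][100:240,140:380,::-1],None,fx=3,fy=3))
E
```

```text
10.72 [0.445  0.0121 0.1383] [ 1.178  1.568 -0.388] [-0.03 -0.36  2.05 -0.    1.45  1.54] [ 0.3 -0.2 -1.7] 0.744
T [ 4.91 20.38 16.68] | 26.8 R [ 6.67  0.06 -0.17]
```

View pics/s3.png

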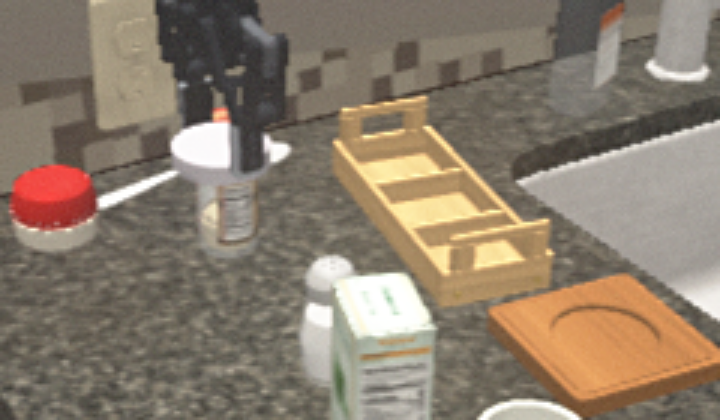

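{"method": "carry_out", "body": {
  "motion": [
    {"tx": 0,"ty": 3,"tz": 2.5,"rx": 2,"ry": 0,"rz": 0},
    {"tx": 0,"ty": 6,"tz": 5,"rx": 4,"ry": 0,"rz": 0},
    {"tx": 0,"ty": 9,"tz": 7.4,"rx": 6,"ry": 0,"rz": 0},
    {"tx": 0,"ty": 12,"tz": 9.8,"rx": 6.7,"ry": 0,"rz": 0},
    {"tx": 0,"ty": 15,"tz": 12.3,"rx": 6.7,"ry": 0,"rz": -0.1}
  ]
}}

```text
time_s: 11.18
position: [0.5957, -0.1114, 0.1346]
eef_rot: [-1.298, 1.568, -2.982]
ft_force: [-0.2, 1.2, -1.3]
width: 0.744
```

```bash
python3 - <<'E'
from h import *
f=np.load('scene0.npy',allow_pickle=True).item()
for z in(.115,.12,.125,.13,.135): print(z,ray(f,221.7,157.3,z).round(3))
st(); go(.6497,-.1538,.06,83.6)
E
```

```text
0.115 [0.461 0.01  0.115]
0.12 [0.456 0.002 0.12 ]
0.125 [ 0.452 -0.007  0.125]
0.13 [ 0.447 -0.015  0.13 ]
0.135 [ 0.443 -0.024  0.135]
11.18 [ 0.5957 -0.1114  0.1346] [-1.298  1.568 -2.982] [-0.23  0.02  1.72 -0.    1.4   1.46] [-0.2  1.2 -1.3] 0.744
T [7.45 5.87 3.6 ] | 10.1 R [-0.08  0.05  0.16]
```

{"method": "carry_out", "body": {
  "motion": [
    {"tx": 0.5,"ty": 2.5,"tz": 1.5,"rx": 0,"ry": 0,"rz": 0},
    {"tx": 2,"ty": 5,"tz": 3,"rx": 0,"ry": 0,"rz": 0.1},
    {"tx": 4,"ty": 5.9,"tz": 3.6,"rx": 0,"ry": 0,"rz": 0.16},
    {"tx": 6,"ty": 5.9,"tz": 3.6,"rx": 0,"ry": 0,"rz": 0.16},
    {"tx": 7.5,"ty": 5.9,"tz": 3.6,"rx": 0,"ry": 0,"rz": 0.16}
  ]
}}

```text
time_s: 11.6
position: [0.649, -0.1541, 0.0552]
eef_rot: [-1.541, 1.567, 3.058]
ft_force: [-0.2, 0.2, -2.2]
width: 0.74
```

{"method": "carry_out", "body": {
  "motion": [
    {"tx": 0.4,"ty": 0,"tz": 0,"rx": 0,"ry": 0,"rz": 0},
    {"tx": 0.8,"ty": 0,"tz": 0,"rx": 0,"ry": 0,"rz": 0},
    {"tx": 1.2,"ty": 0,"tz": 0,"rx": 0,"ry": 0,"rz": 0},
    {"tx": 1.6,"ty": 0,"tz": 0,"rx": 0,"ry": 0,"rz": 0},
    {"tx": 1.6,"ty": 0,"tz": 0,"rx": 0,"ry": 0,"rz": 0}
  ]
}}

```text
time_s: 12.02
position: [0.6489, -0.1539, 0.0393]
eef_rot: [-1.52, 1.567, 3.079]
ft_force: [0.3, -0.4, -0.4]
width: 0.744
```

```bash
python3 - <<'E'
from h import *
st(); go(.6497,-.1538,.0345,83.6)
f=grab('scene');cv2.imwrite('pics/s4.png',cv2.resize(f['img'][150:250,260:400,::-1],None,fx=5,fy=5))
E
```

```text
12.02 [ 0.6489 -0.1539  0.0393] [-1.52   1.567  3.079] [-0.27  0.23  1.66 -0.    1.26  1.41] [ 0.3 -0.4 -0.4] 0.744
T [ 0.48  0.08 -0.02] | 0.5 R [-0.09  0.01  0.22]
```

{"method": "carry_out", "body": {
  "motion": [
    {"tx": 0.2,"ty": 0.08,"tz": 0,"rx": 0,"ry": 0,"rz": 0.2},
    {"tx": 0.4,"ty": 0.08,"tz": 0,"rx": 0,"ry": 0,"rz": 0.2},
    {"tx": 0.6,"ty": 0.08,"tz": 0,"rx": 0,"ry": 0,"rz": 0.2},
    {"tx": 0.7,"ty": 0.08,"tz": 0,"rx": 0,"ry": 0,"rz": 0.2},
    {"tx": 0.7,"ty": 0.08,"tz": 0,"rx": 0,"ry": 0,"rz": 0.2}
  ]
}}

```text
time_s: 12.48
position: [0.6497, -0.154, 0.0325]
eef_rot: [-1.12, 1.57, -2.804]
ft_force: [0.4, 0.2, -1.0]
width: 0.746
```

{"method": "carry_out", "body": {
  "motion": [
    {"tx": 0.1,"ty": 0,"tz": 0,"rx": 0,"ry": 0,"rz": 0},
    {"tx": 0.2,"ty": 0,"tz": 0,"rx": 0,"ry": 0,"rz": 0},
    {"tx": 0.3,"ty": 0,"tz": 0,"rx": 0,"ry": 0,"rz": 0},
    {"tx": 0.4,"ty": 0,"tz": 0,"rx": 0,"ry": 0,"rz": 0},
    {"tx": 0.4,"ty": 0,"tz": 0,"rx": 0,"ry": 0,"rz": 0}
  ]
}}

```text
time_s: 12.9
position: [0.6496, -0.154, 0.0282]
eef_rot: [-1.443, 1.57, -3.127]
ft_force: [-0.5, -0.5, -1.4]
width: 0.741
```

```bash
python3 - <<'E'
from h import *
st(); go(.6497,-.1538,.0275,83.6)
f=grab('scene');cv2.imwrite('pics/s5.png',cv2.resize(f['img'][150:250,260:400,::-1],None,fx=5,fy=5))
E
```

```text
12.9 [ 0.6496 -0.154   0.0282] [-1.443  1.57  -3.127] [-0.27  0.24  1.67 -0.    1.24  1.41] [-0.5 -0.5 -1.4] 0.741
T [ 0.07  0.01 -0.02] | 0.1 R [-0.09  0.01  0.04]
```

View pics/s5.png

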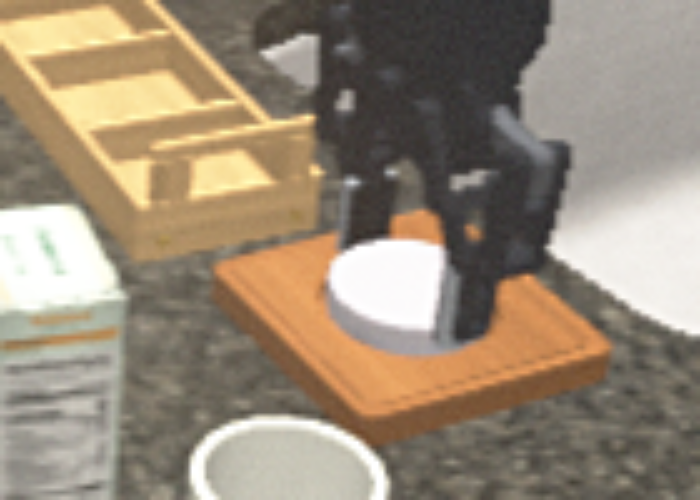

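{"method": "carry_out", "body": {
  "motion": [
    {"tx": 0.05,"ty": 0,"tz": 0,"rx": 0,"ry": 0,"rz": 0},
    {"tx": 0.1,"ty": 0,"tz": 0,"rx": 0,"ry": 0,"rz": 0},
    {"tx": 0.15,"ty": 0,"tz": 0,"rx": 0,"ry": 0,"rz": 0},
    {"tx": 0.2,"ty": 0,"tz": 0,"rx": 0,"ry": 0,"rz": 0},
    {"tx": 0.2,"ty": 0,"tz": 0,"rx": 0,"ry": 0,"rz": 0}
  ]
}}

```text
time_s: 13.37
position: [0.6497, -0.154, 0.0264]
eef_rot: [-1.239, 1.57, -2.924]
ft_force: [-0.3, 0.5, 0.9]
width: 0.749
```

{"method": "carry_out", "body": {
  "motion": [
    {"tx": 0,"ty": 0,"tz": 0,"rx": 0,"ry": 0,"rz": 0},
    {"tx": 0,"ty": 0,"tz": 0,"rx": 0,"ry": 0,"rz": 0},
    {"tx": 0,"ty": 0,"tz": 0,"rx": 0,"ry": 0,"rz": 0},
    {"tx": 0,"ty": 0,"tz": 0,"rx": 0,"ry": 0,"rz": 0},
    {"tx": 0,"ty": 0,"tz": 0,"rx": 0,"ry": 0,"rz": 0}
  ],
  "gripper": 0.05
}}

```text
time_s: 13.78
position: [0.6497, -0.154, 0.0265]
eef_rot: [-1.167, 1.57, -2.851]
ft_force: [-0.6, -0.3, -0.9]
width: 0.95
```

{"method": "carry_out", "body": {
  "motion": [
    {"tx": -2,"ty": 0,"tz": 0,"rx": 0,"ry": 0,"rz": 0},
    {"tx": -6,"ty": 0,"tz": 0,"rx": 0,"ry": 0,"rz": 0},
    {"tx": -10,"ty": 0,"tz": 0,"rx": 0,"ry": 0,"rz": 0},
    {"tx": -14,"ty": 0,"tz": 0,"rx": 0,"ry": 0,"rz": 0},
    {"tx": -18,"ty": 0,"tz": 0,"rx": 0,"ry": 0,"rz": 0}
  ]
}}

```text
time_s: 14.2
position: [0.6494, -0.1539, 0.2085]
eef_rot: [-1.221, 1.57, -2.905]
ft_force: [0.9, -0.0, 0.1]
width: 0.951
```

```bash
python3 - <<'E'
from m import *
st(); go(.4429,-.1851,.22,161.9)
f=grab('scene');Q=cloud(f);z=Q[...,2]
for lo,hi in((.0,.0145),(.0145,.0185),(.018,.0235),(.0235,.03)):
    m=(z>lo)&(z<hi)&(np.hypot(Q[...,0]-.65,Q[...,1]+.154)<.045)&(f['img'].min(-1)>150); print(lo,m.sum(), circ(Q,m) if m.sum()>9 else '')
m=(np.hypot(Q[...,0]-.65,Q[...,1]+.154)<.028)&(z<.04)&(f['img'].min(-1)>150); A=np.c_[Q[m][:,:2]-[.65,-.154],np.ones(m.sum())]; print('plane',np.linalg.lstsq(A,z[m],rcond=None)[0])
E
```

```text
14.2 [ 0.6494 -0.1539  0.2085] [-1.221  1.57  -2.905] [-0.27  0.11  1.51 -0.    1.52  1.41] [ 0.9 -0.   0.1] 0.951
T [ -1.15 -20.17   5.44] | 20.9 R [-7.839e+01 -1.000e-02  3.000e-02]
0.0 1 
0.0145 34 [ 0.6572 -0.1566  0.039   0.6434 -0.1731 34.    ]
0.018 57 [ 6.527e-01 -1.494e-01  4.030e-02  6.337e-01 -1.737e-01  5.700e+01]
0.0235 480 [ 6.477e-01 -1.543e-01  3.460e-02  6.448e-01 -1.561e-01  4.800e+02]
plane [-0.0048943   0.00421049  0.02799007]
```

{"method": "carry_out", "body": {
  "motion": [
    {"tx": -0.4,"ty": -4,"tz": 1.1,"rx": -7,"ry": 0,"rz": 0},
    {"tx": -0.8,"ty": -8,"tz": 2.2,"rx": -14,"ry": 0,"rz": 0},
    {"tx": -1.1,"ty": -12,"tz": 3.2,"rx": -21,"ry": 0,"rz": 0},
    {"tx": -1.1,"ty": -16,"tz": 4.3,"rx": -28,"ry": 0,"rz": 0},
    {"tx": -1.1,"ty": -20.1,"tz": 5.4,"rx": -35,"ry": 0,"rz": 0}
  ],
  "gripper": 0
}}

```text
time_s: 14.67
position: [0.4451, -0.185, 0.2269]
eef_rot: [0.759, 1.561, -0.308]
ft_force: [-0.2, 0.1, 0.7]
width: 1.003
```

{"method": "carry_out", "body": {
  "motion": [
    {"tx": 0,"ty": 0,"tz": 0,"rx": -7,"ry": 0,"rz": 0},
    {"tx": 0,"ty": 0,"tz": 0,"rx": -14,"ry": 0,"rz": 0},
    {"tx": 0,"ty": 0,"tz": 0,"rx": -21,"ry": 0,"rz": 0},
    {"tx": 0,"ty": 0,"tz": 0,"rx": -28,"ry": 0,"rz": 0},
    {"tx": 0,"ty": 0,"tz": 0,"rx": -35,"ry": 0,"rz": 0}
  ]
}}

```text
time_s: 15.08
position: [0.4449, -0.185, 0.2268]
eef_rot: [0.137, 1.56, -0.313]
ft_force: [-0.7, -0.3, -0.2]
width: 1.005
```

```bash
python3 - <<'E'
from m import *
st(); go(.4429,-.1851,.09,161.9)
f=grab('top');P=cloud(f);Z=P[...,2]; print('coaster',circ(P,roi(270,335,100,165)&(Z>.021)&(Z<.035)))
E
```

```text
15.08 [ 0.4449 -0.185   0.2268] [ 0.137  1.56  -0.313] [-0.45 -0.32  1.87  0.    1.58  0.  ] [-0.7 -0.3 -0.2] 1.005
T [13.68 -0.11 -0.32] | 13.7 R [-7.68  0.59 -0.04]
coaster [ 6.555e-01 -1.609e-01  4.950e-02  6.477e-01 -1.539e-01  5.840e+02]
```

{"method": "carry_out", "body": {
  "motion": [
    {"tx": 1,"ty": -0.1,"tz": -0.3,"rx": -7,"ry": 0.6,"rz": 0},
    {"tx": 4,"ty": -0.1,"tz": -0.3,"rx": -7.7,"ry": 0.6,"rz": 0},
    {"tx": 8,"ty": -0.1,"tz": -0.3,"rx": -7.7,"ry": 0.6,"rz": 0},
    {"tx": 12,"ty": -0.1,"tz": -0.3,"rx": -7.7,"ry": 0.6,"rz": 0},
    {"tx": 13.7,"ty": -0.1,"tz": -0.3,"rx": -7.7,"ry": 0.6,"rz": 0}
  ]
}}

```text
time_s: 15.55
position: [0.4414, -0.1842, 0.0847]
eef_rot: [2.884, 1.566, 2.575]
ft_force: [-0.4, 0.5, -1.7]
width: 1.0
```

{"method": "carry_out", "body": {
  "motion": [
    {"tx": 0,"ty": 0,"tz": 0,"rx": 0,"ry": 0,"rz": 0},
    {"tx": 0,"ty": 0,"tz": 0,"rx": 0,"ry": 0,"rz": 0},
    {"tx": 0,"ty": 0,"tz": 0,"rx": 0,"ry": 0,"rz": 0},
    {"tx": 0,"ty": 0,"tz": 0,"rx": 0,"ry": 0,"rz": 0},
    {"tx": 0,"ty": 0,"tz": 0,"rx": 0,"ry": 0,"rz": 0}
  ],
  "gripper": 0.7,
  "squeeze": 25
}}

```text
time_s: 15.97
position: [0.4421, -0.1846, 0.0865]
eef_rot: [2.755, 1.568, 2.446]
ft_force: [1.3, -0.7, 5.2]
width: 0.561
```

{"method": "carry_out", "body": {
  "motion": [
    {"tx": 0,"ty": 0,"tz": 0,"rx": 0,"ry": 0,"rz": 0},
    {"tx": 0,"ty": 0,"tz": 0,"rx": 0,"ry": 0,"rz": 0},
    {"tx": -2,"ty": 0,"tz": 0,"rx": 0,"ry": 0,"rz": 0},
    {"tx": -5,"ty": 0,"tz": 0,"rx": 0,"ry": 0,"rz": 0},
    {"tx": -9,"ty": 0,"tz": 0,"rx": 0,"ry": 0,"rz": 0}
  ]
}}

```text
time_s: 16.38
position: [0.4413, -0.1842, 0.1756]
eef_rot: [2.91, 1.565, 2.6]
ft_force: [0.4, -0.1, -0.3]
width: 0.56
```

```bash
python3 - <<'E'
from m import *
st(); go(.662,.119,.23,79)
f=grab('scene');save(f,'s6.png')
E
```

```text
16.38 [ 0.4413 -0.1842  0.1756] [2.91  1.565 2.6  ] [-0.45 -0.29  1.94  0.    1.5  -0.14] [ 0.4 -0.1 -0.3] 0.56
T [-5.46 35.61 11.76] | 37.9 R [83.27 -0.34  0.18]
```

View pics/s6.png

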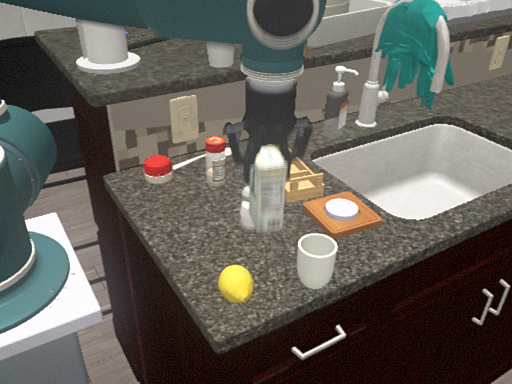

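{"method": "carry_out", "body": {
  "motion": [
    {"tx": -3.5,"ty": 1.5,"tz": 0,"rx": 7,"ry": 0,"rz": 0},
    {"tx": -5.5,"ty": 5,"tz": 1.5,"rx": 14,"ry": 0,"rz": 0},
    {"tx": -5.5,"ty": 9,"tz": 3,"rx": 21,"ry": 0,"rz": 0},
    {"tx": -5.5,"ty": 13,"tz": 4.3,"rx": 28,"ry": 0,"rz": 0},
    {"tx": -5.5,"ty": 17,"tz": 5.6,"rx": 35,"ry": 0,"rz": 0}
  ]
}}

```text
time_s: 16.85
position: [0.539, -0.0539, 0.2419]
eef_rot: [0.609, 1.564, -0.29]
ft_force: [1.1, -1.5, -0.5]
width: 0.56
```

```bash
python3 - <<'E'
from m import *
st(); go(.662,.119,.23,79)
E
```

```text
16.85 [ 0.539  -0.0539  0.2419] [ 0.609  1.564 -0.29 ] [-0.15 -0.18  1.74 -0.    1.58  0.75] [ 1.1 -1.5 -0.5] 0.56
T [ 1.23 20.38 -5.87] | 21.2 R [49.51  0.21 -0.35]
```

{"method": "carry_out", "body": {
  "motion": [
    {"tx": 0,"ty": 4,"tz": -1.1,"rx": 7,"ry": 0,"rz": 0},
    {"tx": 0,"ty": 8,"tz": -2.2,"rx": 14,"ry": 0,"rz": 0},
    {"tx": 0,"ty": 12,"tz": -3.4,"rx": 21,"ry": 0,"rz": 0},
    {"tx": 0.5,"ty": 16,"tz": -4.6,"rx": 28,"ry": 0,"rz": -0.2},
    {"tx": 1.2,"ty": 20,"tz": -5.8,"rx": 35,"ry": 0.2,"rz": -0.3}
  ]
}}

```text
time_s: 17.27
position: [0.6578, 0.1143, 0.2318]
eef_rot: [1.287, 1.569, -0.228]
ft_force: [0.5, -0.3, -0.2]
width: 0.564
```

{"method": "carry_out", "body": {
  "motion": [
    {"tx": 0,"ty": 0,"tz": 0,"rx": 7,"ry": 0,"rz": 0},
    {"tx": 0,"ty": 0,"tz": 0,"rx": 14.5,"ry": 0,"rz": 0},
    {"tx": 0,"ty": 0,"tz": 0,"rx": 14.5,"ry": 0,"rz": 0},
    {"tx": 0,"ty": 0,"tz": 0,"rx": 14.5,"ry": 0,"rz": 0},
    {"tx": 0,"ty": 0,"tz": 0,"rx": 14.5,"ry": 0,"rz": 0}
  ]
}}

```text
time_s: 17.68
position: [0.6578, 0.1139, 0.2321]
eef_rot: [1.583, 1.568, -0.182]
ft_force: [0.1, 0.5, -1.2]
width: 0.564
```

```bash
python3 - <<'E'
from m import *
st(); go(.662,.119,.10,79)
f=grab('top');cv2.imwrite('pics/t7.png',cv2.resize(f['img'][60:260,110:390,::-1],None,fx=2.8,fy=2.8))
E
```

```text
17.68 [0.6578 0.1139 0.2321] [ 1.583  1.568 -0.182] [ 0.13  0.1   1.48 -0.    1.56  1.9 ] [ 0.1  0.5 -1.2] 0.564
T [13.21  0.28 -0.58] | 13.2 R [-0.12 -0.   -0.15]
```

View pics/t7.png

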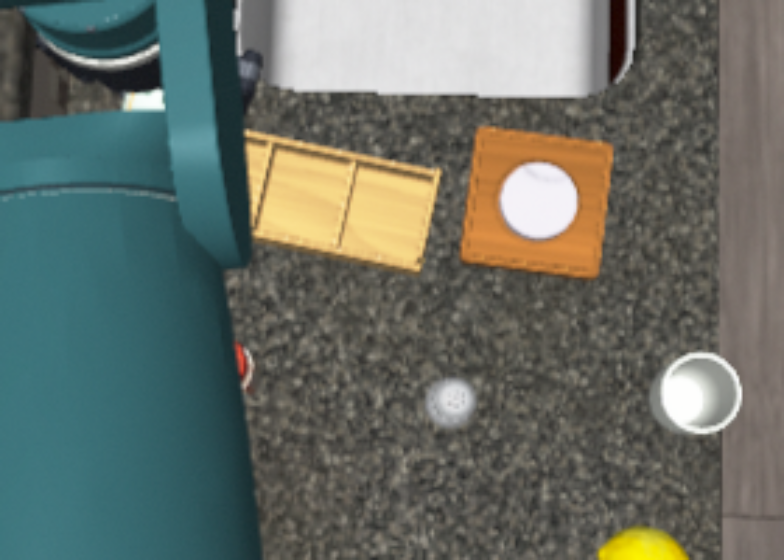

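{"method": "carry_out", "body": {
  "motion": [
    {"tx": 2,"ty": 0.3,"tz": 0.6,"rx": 0,"ry": 0,"rz": -0.1},
    {"tx": 5,"ty": 0.3,"tz": 0.6,"rx": 0,"ry": 0,"rz": -0.1},
    {"tx": 8.5,"ty": 0.3,"tz": 0.6,"rx": 0,"ry": 0,"rz": -0.1},
    {"tx": 9.5,"ty": 0.3,"tz": 0.6,"rx": 0,"ry": 0,"rz": -0.1},
    {"tx": 9.5,"ty": 0.3,"tz": 0.6,"rx": 0,"ry": 0,"rz": -0.1}
  ]
}}

```text
time_s: 18.15
position: [0.6585, 0.1068, 0.1343]
eef_rot: [-1.182, 1.567, -2.947]
ft_force: [-0.4, -0.5, -0.2]
width: 0.562
```

```bash
python3 - <<'E'
from m import *
st(); go(.662,.119,.10,79)
f=grab('scene');cv2.imwrite('pics/s8.png',cv2.resize(f['img'][60:220,170:370,::-1],None,fx=3.5,fy=3.5))
E
```

```text
18.15 [0.6585 0.1068 0.1343] [-1.182  1.567 -2.947] [ 0.12  0.15  1.58 -0.    1.41  1.89] [-0.4 -0.5 -0.2] 0.562
T [ 3.43  0.12 -1.27] | 3.7 R [-0.1   0.08  0.19]
```

View pics/s8.png

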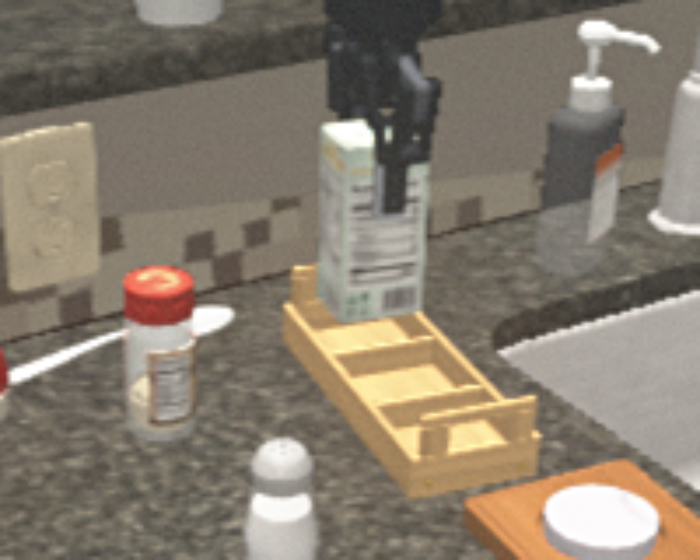

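{"method": "carry_out", "body": {
  "motion": [
    {"tx": 0,"ty": 0.1,"tz": -0.6,"rx": 0,"ry": 0,"rz": 0.2},
    {"tx": 0,"ty": 0.1,"tz": -1.3,"rx": 0,"ry": 0,"rz": 0.2},
    {"tx": 1,"ty": 0.1,"tz": -1.3,"rx": 0,"ry": 0,"rz": 0.2},
    {"tx": 2,"ty": 0.1,"tz": -1.3,"rx": 0,"ry": 0,"rz": 0.2},
    {"tx": 3,"ty": 0.1,"tz": -1.3,"rx": 0,"ry": 0,"rz": 0.2}
  ]
}}

```text
time_s: 18.62
position: [0.663, 0.1198, 0.1064]
eef_rot: [1.494, 1.567, -0.27]
ft_force: [-0.3, -0.5, -0.6]
width: 0.565
```

```bash
python3 - <<'E'
from m import *
st(); go(.662,.119,.0935,79)
E
```

```text
18.62 [0.663  0.1198 0.1064] [ 1.494  1.567 -0.27 ] [ 0.14  0.18  1.6  -0.    1.36  1.91] [-0.3 -0.5 -0.6] 0.565
T [ 1.29 -0.08  0.1 ] | 1.3 R [-0.08  0.02 -0.2 ]
```

{"method": "carry_out", "body": {
  "motion": [
    {"tx": 0.4,"ty": -0.1,"tz": 0.1,"rx": 0,"ry": 0,"rz": -0.2},
    {"tx": 0.8,"ty": -0.1,"tz": 0.1,"rx": 0,"ry": 0,"rz": -0.2},
    {"tx": 1.1,"ty": -0.1,"tz": 0.1,"rx": 0,"ry": 0,"rz": -0.2},
    {"tx": 1.3,"ty": -0.1,"tz": 0.1,"rx": 0,"ry": 0,"rz": -0.2},
    {"tx": 1.35,"ty": -0.1,"tz": 0.1,"rx": 0,"ry": 0,"rz": -0.2}
  ]
}}

```text
time_s: 19.03
position: [0.6618, 0.1189, 0.0927]
eef_rot: [-0.143, 1.57, -1.908]
ft_force: [0.4, 0.5, -0.6]
width: 0.561
```

{"method": "carry_out", "body": {
  "motion": [
    {"tx": 0,"ty": 0,"tz": 0,"rx": 0,"ry": 0,"rz": 0},
    {"tx": 0,"ty": 0,"tz": 0,"rx": 0,"ry": 0,"rz": 0},
    {"tx": 0,"ty": 0,"tz": 0,"rx": 0,"ry": 0,"rz": 0},
    {"tx": 0,"ty": 0,"tz": 0,"rx": 0,"ry": 0,"rz": 0},
    {"tx": 0,"ty": 0,"tz": 0,"rx": 0,"ry": 0,"rz": 0}
  ],
  "gripper": 0.1
}}

```text
time_s: 19.45
position: [0.6619, 0.1189, 0.0929]
eef_rot: [0.662, 1.57, -1.102]
ft_force: [0.4, 0.3, -0.3]
width: 0.901
```

{"method": "carry_out", "body": {
  "motion": [
    {"tx": -2,"ty": 0,"tz": 0,"rx": 0,"ry": 0,"rz": 0},
    {"tx": -6,"ty": 0,"tz": 0,"rx": 0,"ry": 0,"rz": 0},
    {"tx": -10,"ty": 0,"tz": 0,"rx": 0,"ry": 0,"rz": 0},
    {"tx": -12,"ty": 0,"tz": 0,"rx": 0,"ry": 0,"rz": 0},
    {"tx": -13,"ty": 0,"tz": 0,"rx": 0,"ry": 0,"rz": 0}
  ]
}}

```text
time_s: 19.87
position: [0.6627, 0.1191, 0.2274]
eef_rot: [1.843, 1.566, 0.079]
ft_force: [0.5, 0.7, 0.7]
width: 0.899
```

```bash
python3 - <<'E'
from m import *
st(); go(.4932,.1003,.2,79); go(.4932,.1003,.2,-11)
E
```

```text
19.87 [0.6627 0.1191 0.2274] [1.843 1.566 0.079] [ 0.14  0.11  1.47 -0.    1.55  1.9 ] [0.5 0.7 0.7] 0.899
T [  2.65 -16.28   5.11] | 17.3 R [-0.08 -0.08 -0.29]
T [  2.65 -16.28   5.11] | 17.3 R [-90.08   0.16  -0.29]
```

{"method": "carry_out", "body": {
  "motion": [
    {"tx": 0,"ty": -3,"tz": 1,"rx": -7,"ry": 0,"rz": 0},
    {"tx": 0,"ty": -7,"tz": 2,"rx": -14,"ry": 0,"rz": 0},
    {"tx": 0,"ty": -11,"tz": 3,"rx": -21,"ry": 0,"rz": 0},
    {"tx": 0.5,"ty": -14,"tz": 4,"rx": -28,"ry": 0,"rz": 0},
    {"tx": 1.2,"ty": -16.3,"tz": 5.1,"rx": -35,"ry": 0,"rz": -0.3}
  ],
  "gripper": 0
}}

```text
time_s: 20.28
position: [0.4907, 0.1005, 0.2139]
eef_rot: [0.821, 1.571, -0.326]
ft_force: [-0.2, -0.3, 0.9]
width: 1.006
```

{"method": "carry_out", "body": {
  "motion": [
    {"tx": 0,"ty": 0,"tz": 0,"rx": -7,"ry": 0,"rz": 0},
    {"tx": 0,"ty": 0,"tz": 0,"rx": -14,"ry": 0,"rz": 0},
    {"tx": 0,"ty": 0,"tz": 0,"rx": -21,"ry": 0,"rz": 0},
    {"tx": 0,"ty": 0,"tz": 0,"rx": -28,"ry": 0,"rz": 0},
    {"tx": 0,"ty": 0,"tz": 0,"rx": -35,"ry": 0,"rz": 0}
  ]
}}

```text
time_s: 20.7
position: [0.4904, 0.1005, 0.213]
eef_rot: [-2.37, 1.57, -2.899]
ft_force: [-0.0, 0.6, -0.7]
width: 0.995
```

```bash
python3 - <<'E'
from m import *
st(); go(.4932,.1003,.087,-11)
E
```

```text
20.7 [0.4904 0.1005 0.213 ] [-2.37   1.57  -2.899] [ 0.15 -0.26  1.85 -0.    1.55  0.68] [-0.   0.6 -0.7] 0.995
T [12.6   0.13  0.26] | 12.6 R [-19.35  -0.03   0.02]
```

{"method": "carry_out", "body": {
  "motion": [
    {"tx": 0.5,"ty": 0.1,"tz": 0.3,"rx": -7,"ry": 0,"rz": 0},
    {"tx": 4,"ty": 0.1,"tz": 0.3,"rx": -14,"ry": 0,"rz": 0},
    {"tx": 8,"ty": 0.1,"tz": 0.3,"rx": -19.3,"ry": 0,"rz": 0},
    {"tx": 11,"ty": 0.1,"tz": 0.3,"rx": -19.3,"ry": 0,"rz": 0},
    {"tx": 12.6,"ty": 0.1,"tz": 0.3,"rx": -19.3,"ry": 0,"rz": 0}
  ]
}}

```text
time_s: 21.12
position: [0.4913, 0.0995, 0.0821]
eef_rot: [-2.792, 1.565, -2.984]
ft_force: [-0.2, 0.0, -1.4]
width: 1.001
```

{"method": "carry_out", "body": {
  "motion": [
    {"tx": 0,"ty": 0,"tz": 0,"rx": 0,"ry": 0,"rz": 0},
    {"tx": 0,"ty": 0,"tz": 0,"rx": 0,"ry": 0,"rz": 0},
    {"tx": 0,"ty": 0,"tz": 0,"rx": 0,"ry": 0,"rz": 0},
    {"tx": 0,"ty": 0,"tz": 0,"rx": 0,"ry": 0,"rz": 0},
    {"tx": 0,"ty": 0,"tz": 0,"rx": 0,"ry": 0,"rz": 0}
  ],
  "gripper": 0.7,
  "squeeze": 30
}}

```text
time_s: 21.53
position: [0.492, 0.0996, 0.0836]
eef_rot: [-2.785, 1.567, -2.978]
ft_force: [1.0, -0.5, 3.8]
width: 0.513
```

{"method": "carry_out", "body": {
  "motion": [
    {"tx": 0,"ty": 0,"tz": 0,"rx": 0,"ry": 0,"rz": 0},
    {"tx": 0,"ty": 0,"tz": 0,"rx": 0,"ry": 0,"rz": 0},
    {"tx": -2,"ty": 0,"tz": 0,"rx": 0,"ry": 0,"rz": 0},
    {"tx": -5,"ty": 0,"tz": 0,"rx": 0,"ry": 0,"rz": 0},
    {"tx": -9,"ty": 0,"tz": 0,"rx": 0,"ry": 0,"rz": 0}
  ]
}}

```text
time_s: 21.95
position: [0.4912, 0.0994, 0.1726]
eef_rot: [-2.789, 1.563, -2.982]
ft_force: [1.6, 0.3, -0.4]
width: 0.513
```

```bash
python3 - <<'E'
from m import *
st(); go(.648,.0472,.2,-11)
f=grab('scene');cv2.imwrite('pics/s9.png',cv2.resize(f['img'][60:220,150:350,::-1],None,fx=3.5,fy=3.5))
E
```

```text
21.95 [0.4912 0.0994 0.1726] [-2.789  1.563 -2.982] [ 0.15 -0.24  1.9  -0.    1.49  0.34] [ 1.6  0.3 -0.4] 0.513
T [-2.85 -2.14 16.37] | 16.8 R [-0.02 -0.41  0.15]
```

View pics/s9.png

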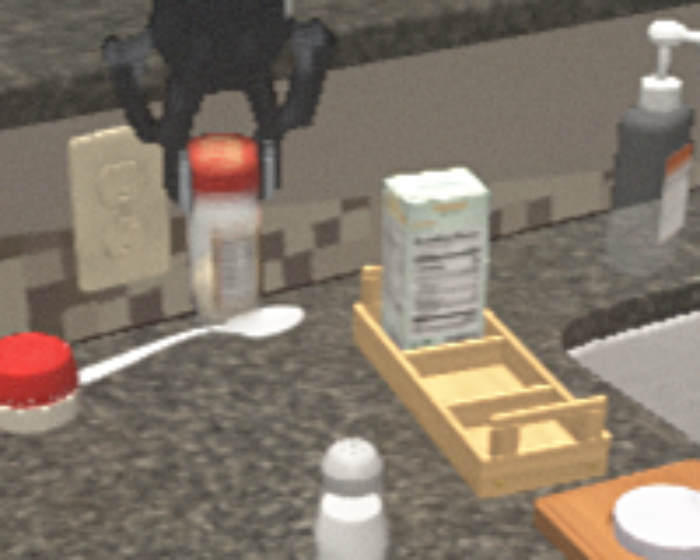

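{"method": "carry_out", "body": {
  "motion": [
    {"tx": -2.8,"ty": 0,"tz": 1,"rx": 0,"ry": -0.4,"rz": 0},
    {"tx": -2.8,"ty": -0.6,"tz": 5,"rx": 0,"ry": -0.4,"rz": 0.1},
    {"tx": -2.8,"ty": -1.2,"tz": 9,"rx": 0,"ry": -0.4,"rz": 0.1},
    {"tx": -2.8,"ty": -1.7,"tz": 13,"rx": 0,"ry": -0.4,"rz": 0.1},
    {"tx": -2.8,"ty": -2.1,"tz": 16.3,"rx": 0,"ry": -0.4,"rz": 0.1}
  ]
}}

```text
time_s: 22.42
position: [0.652, 0.0471, 0.2113]
eef_rot: [0.262, 1.559, 0.07]
ft_force: [0.5, 0.8, 0.5]
width: 0.511
```

```bash
python3 - <<'E'
from m import *
st(); go(.648,.0472,.105,-11)
E
```

```text
22.42 [0.652  0.0471 0.2113] [0.262 1.559 0.07 ] [0.03 0.07 1.54 0.   1.51 0.23] [0.5 0.8 0.5] 0.511
T [10.62 -0.09 -0.51] | 10.6 R [-0.03  0.64 -0.17]
```

{"method": "carry_out", "body": {
  "motion": [
    {"tx": 2,"ty": -0.1,"tz": -0.5,"rx": 0,"ry": 0.6,"rz": -0.2},
    {"tx": 5,"ty": -0.1,"tz": -0.5,"rx": 0,"ry": 0.6,"rz": -0.2},
    {"tx": 8,"ty": -0.1,"tz": -0.5,"rx": 0,"ry": 0.6,"rz": -0.2},
    {"tx": 9.5,"ty": -0.1,"tz": -0.5,"rx": 0,"ry": 0.6,"rz": -0.2},
    {"tx": 10,"ty": -0.1,"tz": -0.5,"rx": 0,"ry": 0.6,"rz": -0.2}
  ]
}}

```text
time_s: 22.83
position: [0.6469, 0.0471, 0.1082]
eef_rot: [-2.724, 1.567, -2.917]
ft_force: [-0.8, -0.1, -0.9]
width: 0.511
```

```bash
python3 - <<'E'
from m import *
st(); go(.648,.0472,.090,-11)
E
```

```text
22.83 [0.6469 0.0471 0.1082] [-2.724  1.567 -2.917] [ 0.03  0.13  1.65 -0.    1.36  0.23] [-0.8 -0.1 -0.9] 0.511
T [1.82 0.03 0.11] | 1.8 R [-0.03 -0.18  0.08]
```

{"method": "carry_out", "body": {
  "motion": [
    {"tx": 0.5,"ty": 0,"tz": 0.1,"rx": 0,"ry": -0.2,"rz": 0.1},
    {"tx": 1,"ty": 0,"tz": 0.1,"rx": 0,"ry": -0.2,"rz": 0.1},
    {"tx": 1.5,"ty": 0,"tz": 0.1,"rx": 0,"ry": -0.2,"rz": 0.1},
    {"tx": 1.8,"ty": 0,"tz": 0.1,"rx": 0,"ry": -0.2,"rz": 0.1},
    {"tx": 1.85,"ty": 0,"tz": 0.1,"rx": 0,"ry": -0.2,"rz": 0.1}
  ]
}}

```text
time_s: 23.25
position: [0.6479, 0.0469, 0.0898]
eef_rot: [0.556, 1.57, 0.364]
ft_force: [-0.6, 0.0, -0.6]
width: 0.51
```

{"method": "carry_out", "body": {
  "motion": [
    {"tx": 0,"ty": 0,"tz": 0,"rx": 0,"ry": 0,"rz": 0},
    {"tx": 0,"ty": 0,"tz": 0,"rx": 0,"ry": 0,"rz": 0},
    {"tx": 0,"ty": 0,"tz": 0,"rx": 0,"ry": 0,"rz": 0},
    {"tx": 0,"ty": 0,"tz": 0,"rx": 0,"ry": 0,"rz": 0},
    {"tx": 0,"ty": 0,"tz": 0,"rx": 0,"ry": 0,"rz": 0}
  ],
  "gripper": 0.1
}}

```text
time_s: 23.67
position: [0.648, 0.0469, 0.0901]
eef_rot: [0.406, 1.57, 0.213]
ft_force: [1.0, -0.4, -0.9]
width: 0.901
```

{"method": "carry_out", "body": {
  "motion": [
    {"tx": -2,"ty": 0,"tz": 0,"rx": 0,"ry": 0,"rz": 0},
    {"tx": -6,"ty": 0,"tz": 0,"rx": 0,"ry": 0,"rz": 0},
    {"tx": -10,"ty": 0,"tz": 0,"rx": 0,"ry": 0,"rz": 0},
    {"tx": -12,"ty": 0,"tz": 0,"rx": 0,"ry": 0,"rz": 0},
    {"tx": -12,"ty": 0,"tz": 0,"rx": 0,"ry": 0,"rz": 0}
  ]
}}

```text
time_s: 24.08
position: [0.6493, 0.047, 0.2166]
eef_rot: [0.252, 1.562, 0.059]
ft_force: [1.2, -0.9, 0.9]
width: 0.896
```

```bash
python3 - <<'E'
from m import *
st(); go(.4732,-.0829,.18,-11)
E
```

```text
24.08 [0.6493 0.047  0.2166] [0.252 1.562 0.059] [0.03 0.07 1.54 0.   1.53 0.23] [ 1.2 -0.9  0.9] 0.896
T [  3.49 -16.12 -14.84] | 22.2 R [-0.03  0.5  -0.13]
```

{"method": "carry_out", "body": {
  "motion": [
    {"tx": 0,"ty": -3,"tz": -2.8,"rx": 0,"ry": 0,"rz": 0},
    {"tx": 0,"ty": -6,"tz": -5.5,"rx": 0,"ry": 0.2,"rz": 0},
    {"tx": 0,"ty": -9,"tz": -8.3,"rx": 0,"ry": 0.4,"rz": 0},
    {"tx": 0,"ty": -12,"tz": -11,"rx": 0,"ry": 0.5,"rz": -0.1},
    {"tx": 0.5,"ty": -14.8,"tz": -13.6,"rx": 0,"ry": 0.5,"rz": -0.1}
  ],
  "gripper": 0
}}

```text
time_s: 24.5
position: [0.486, -0.0731, 0.2101]
eef_rot: [0.44, 1.57, 0.248]
ft_force: [0.6, -0.2, 0.8]
width: 0.999
```

```bash
python3 - <<'E'
from m import *
st(); go(.4732,-.0829,.057,-11)
E
```

```text
24.5 [ 0.486  -0.0731  0.2101] [0.44  1.57  0.248] [-0.2  -0.28  1.87  0.    1.55 -0.01] [ 0.6 -0.2  0.8] 0.999
T [15.31 -1.21 -1.08] | 15.4 R [-0.01  0.03 -0.01]
```

{"method": "carry_out", "body": {
  "motion": [
    {"tx": 2,"ty": -1.2,"tz": -1,"rx": 0,"ry": 0,"rz": 0},
    {"tx": 5,"ty": -1.2,"tz": -1.1,"rx": 0,"ry": 0,"rz": 0},
    {"tx": 9,"ty": -1.2,"tz": -1.1,"rx": 0,"ry": 0,"rz": 0},
    {"tx": 13,"ty": -1.2,"tz": -1.1,"rx": 0,"ry": 0,"rz": 0},
    {"tx": 15,"ty": -1.2,"tz": -1.1,"rx": 0,"ry": 0,"rz": 0}
  ]
}}

```text
time_s: 24.92
position: [0.4709, -0.0824, 0.0555]
eef_rot: [3.022, 1.567, 2.829]
ft_force: [0.2, -0.2, -0.8]
width: 1.001
```

{"method": "carry_out", "body": {
  "motion": [
    {"tx": 0,"ty": 0,"tz": 0,"rx": 0,"ry": 0,"rz": 0},
    {"tx": 0,"ty": 0,"tz": 0,"rx": 0,"ry": 0,"rz": 0},
    {"tx": 0,"ty": 0,"tz": 0,"rx": 0,"ry": 0,"rz": 0},
    {"tx": 0,"ty": 0,"tz": 0,"rx": 0,"ry": 0,"rz": 0},
    {"tx": 0,"ty": 0,"tz": 0,"rx": 0,"ry": 0,"rz": 0}
  ],
  "gripper": 0.7,
  "squeeze": 30
}}

```text
time_s: 25.33
position: [0.472, -0.0826, 0.0576]
eef_rot: [2.461, 1.57, 2.269]
ft_force: [0.7, -0.0, 7.2]
width: 0.417
```

{"method": "carry_out", "body": {
  "motion": [
    {"tx": 0,"ty": 0,"tz": 0,"rx": 0,"ry": 0,"rz": 0},
    {"tx": 0,"ty": 0,"tz": 0,"rx": 0,"ry": 0,"rz": 0},
    {"tx": -2,"ty": 0,"tz": 0,"rx": 0,"ry": 0,"rz": 0},
    {"tx": -5,"ty": 0,"tz": 0,"rx": 0,"ry": 0,"rz": 0},
    {"tx": -9,"ty": 0,"tz": 0,"rx": 0,"ry": 0,"rz": 0}
  ]
}}

```text
time_s: 25.75
position: [0.4708, -0.0824, 0.1467]
eef_rot: [3.039, 1.567, 2.847]
ft_force: [0.4, -1.4, -0.6]
width: 0.415
```

```bash
python3 - <<'E'
from m import *
st(); go(.634,-.0247,.18,-11)
E
```

```text
25.75 [ 0.4708 -0.0824  0.1467] [3.039 1.567 2.847] [-0.23 -0.28  1.97  0.    1.45 -0.03] [ 0.4 -1.4 -0.6] 0.415
T [-3.39  8.78 14.9 ] | 17.6 R [-0.02 -0.24 -0.03]
```

```bash
python3 - <<'E'
from m import *
f=grab('scene');cv2.imwrite('pics/s12.png',cv2.resize(f['img'][90:240,170:370,::-1],None,fx=3.5,fy=3.5))
E
```

```text
(no output)
```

View pics/s12.png

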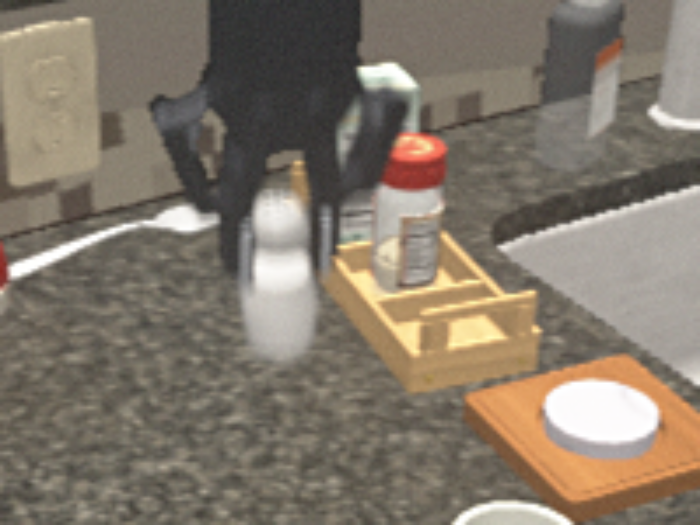

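{"method": "carry_out", "body": {
  "motion": [
    {"tx": -3.4,"ty": 1.5,"tz": 2.5,"rx": 0,"ry": 0,"rz": 0},
    {"tx": -3.4,"ty": 3.3,"tz": 5.8,"rx": 0,"ry": -0.2,"rz": 0},
    {"tx": -3.4,"ty": 5.2,"tz": 9,"rx": 0,"ry": -0.2,"rz": 0},
    {"tx": -3.4,"ty": 7.1,"tz": 12.2,"rx": 0,"ry": -0.2,"rz": 0},
    {"tx": -3.4,"ty": 8.8,"tz": 14.9,"rx": 0,"ry": -0.2,"rz": 0}
  ]
}}

```text
time_s: 26.22
position: [0.6387, -0.0241, 0.1918]
eef_rot: [0.021, 1.56, -0.172]
ft_force: [0.0, -0.5, -0.9]
width: 0.414
```

```bash
python3 - <<'E'
from m import *
st(); go(.634,-.0247,.08,-11)
E
```

```text
26.22 [ 0.6387 -0.0241  0.1918] [ 0.021  1.56  -0.172] [-0.08  0.05  1.6  -0.    1.48  0.11] [ 0.  -0.5 -0.9] 0.414
T [11.17 -0.15 -0.58] | 11.2 R [-0.01  0.64 -0.01]
```

{"method": "carry_out", "body": {
  "motion": [
    {"tx": 2,"ty": -0.15,"tz": -0.5,"rx": 0,"ry": 0.6,"rz": 0},
    {"tx": 5,"ty": -0.15,"tz": -0.55,"rx": 0,"ry": 0.6,"rz": 0},
    {"tx": 8,"ty": -0.15,"tz": -0.5,"rx": 0,"ry": 0.6,"rz": 0},
    {"tx": 10,"ty": -0.15,"tz": -0.5,"rx": 0,"ry": 0.6,"rz": 0},
    {"tx": 11,"ty": -0.15,"tz": -0.5,"rx": 0,"ry": 0.6,"rz": 0}
  ]
}}

```text
time_s: 26.63
position: [0.6333, -0.0248, 0.0783]
eef_rot: [-3.072, 1.568, 3.019]
ft_force: [0.2, 0.6, -1.7]
width: 0.416
```

{"method": "carry_out", "body": {
  "motion": [
    {"tx": 0.4,"ty": 0,"tz": 0,"rx": 0,"ry": 0,"rz": 0},
    {"tx": 0.8,"ty": 0,"tz": 0,"rx": 0,"ry": 0,"rz": 0},
    {"tx": 1.2,"ty": 0,"tz": 0,"rx": 0,"ry": 0,"rz": 0},
    {"tx": 1.4,"ty": 0,"tz": 0,"rx": 0,"ry": 0,"rz": 0},
    {"tx": 1.4,"ty": 0,"tz": 0,"rx": 0,"ry": 0,"rz": 0}
  ]
}}

```text
time_s: 27.05
position: [0.6335, -0.0248, 0.0648]
eef_rot: [-3.083, 1.568, 3.008]
ft_force: [0.2, 0.1, -1.1]
width: 0.42
```

```bash
python3 - <<'E'
from m import *
st(); go(.634,-.0247,.064,-11)
E
```

```text
27.05 [ 0.6335 -0.0248  0.0648] [-3.083  1.568  3.008] [-0.08  0.13  1.72  0.    1.29  0.11] [ 0.2  0.1 -1.1] 0.42
T [0.08 0.02 0.04] | 0.1 R [-0.01 -0.13  0.01]
```

{"method": "carry_out", "body": {
  "motion": [
    {"tx": 0.05,"ty": 0,"tz": 0,"rx": 0,"ry": 0,"rz": 0},
    {"tx": 0.1,"ty": 0,"tz": 0,"rx": 0,"ry": 0,"rz": 0},
    {"tx": 0.15,"ty": 0,"tz": 0,"rx": 0,"ry": 0,"rz": 0},
    {"tx": 0.15,"ty": 0,"tz": 0,"rx": 0,"ry": 0,"rz": 0},
    {"tx": 0.15,"ty": 0,"tz": 0,"rx": 0,"ry": 0,"rz": 0}
  ]
}}

```text
time_s: 27.47
position: [0.6337, -0.0249, 0.0637]
eef_rot: [-3.086, 1.569, 3.005]
ft_force: [0.4, -0.3, 1.6]
width: 0.415
```

{"method": "carry_out", "body": {
  "motion": [
    {"tx": 0,"ty": 0,"tz": 0,"rx": 0,"ry": 0,"rz": 0},
    {"tx": 0,"ty": 0,"tz": 0,"rx": 0,"ry": 0,"rz": 0},
    {"tx": 0,"ty": 0,"tz": 0,"rx": 0,"ry": 0,"rz": 0},
    {"tx": 0,"ty": 0,"tz": 0,"rx": 0,"ry": 0,"rz": 0},
    {"tx": 0,"ty": 0,"tz": 0,"rx": 0,"ry": 0,"rz": 0}
  ],
  "gripper": 0.2
}}

```text
time_s: 27.88
position: [0.6337, -0.0248, 0.0637]
eef_rot: [-3.102, 1.569, 2.99]
ft_force: [0.4, 0.3, -0.1]
width: 0.801
```

{"method": "carry_out", "body": {
  "motion": [
    {"tx": -2,"ty": 0,"tz": 0,"rx": 0,"ry": 0,"rz": 0},
    {"tx": -6,"ty": 0,"tz": 0,"rx": 0,"ry": 0,"rz": 0},
    {"tx": -10,"ty": 0,"tz": 0,"rx": 0,"ry": 0,"rz": 0},
    {"tx": -13,"ty": 0,"tz": 0,"rx": 0,"ry": 0,"rz": 0},
    {"tx": -13,"ty": 0,"tz": 0,"rx": 0,"ry": 0,"rz": 0}
  ]
}}

```text
time_s: 28.3
position: [0.6358, -0.025, 0.2013]
eef_rot: [0.133, 1.563, -0.059]
ft_force: [0.4, 0.4, 1.3]
width: 0.801
```

```bash
python3 - <<'E'
from m import *
st(); go(.4819,-.2783,.18,23)
E
```

```text
28.3 [ 0.6358 -0.025   0.2013] [ 0.133  1.563 -0.059] [-0.08  0.04  1.59  0.    1.5   0.11] [0.4 0.4 1.3] 0.801
T [  2.03 -27.8  -10.29] | 29.7 R [-34.01   0.42   0.07]
```

{"method": "carry_out", "body": {
  "motion": [
    {"tx": 0,"ty": -3.8,"tz": -1.4,"rx": -7,"ry": 0,"rz": 0},
    {"tx": 0,"ty": -7.6,"tz": -2.8,"rx": -14,"ry": 0,"rz": 0},
    {"tx": 0,"ty": -11.5,"tz": -4.2,"rx": -21,"ry": 0.2,"rz": 0},
    {"tx": 0,"ty": -15.2,"tz": -5.6,"rx": -28,"ry": 0.4,"rz": 0},
    {"tx": 0,"ty": -19,"tz": -7,"rx": -34,"ry": 0.4,"rz": 0}
  ],
  "gripper": 0
}}

```text
time_s: 28.72
position: [0.5301, -0.1984, 0.2004]
eef_rot: [-1.633, 1.57, -1.225]
ft_force: [0.5, 0.4, 0.3]
width: 1.0
```

```bash
python3 - <<'E'
from m import *
st(); go(.4819,-.2783,.16,23)
E
```

```text
28.72 [ 0.5301 -0.1984  0.2004] [-1.633  1.57  -1.225] [-0.4  -0.11  1.74 -0.    1.51 -0.81] [0.5 0.4 0.3] 1.0
T [ 4.05 -5.41 -7.59] | 10.2 R [ 0.36 -0.    0.07]
```

{"method": "carry_out", "body": {
  "motion": [
    {"tx": 1,"ty": -2,"tz": -2.5,"rx": 0,"ry": 0,"rz": 0},
    {"tx": 2,"ty": -4,"tz": -5,"rx": 0.3,"ry": 0,"rz": 0},
    {"tx": 3,"ty": -5.4,"tz": -7.6,"rx": 0.3,"ry": 0,"rz": 0},
    {"tx": 4,"ty": -5.4,"tz": -7.6,"rx": 0.3,"ry": 0,"rz": 0},
    {"tx": 4,"ty": -5.4,"tz": -7.6,"rx": 0.3,"ry": 0,"rz": 0}
  ]
}}

```text
time_s: 29.13
position: [0.4805, -0.2788, 0.1583]
eef_rot: [2.577, 1.569, 2.977]
ft_force: [0.5, 0.5, -0.6]
width: 1.001
```

```bash
python3 - <<'E'
from m import *
st(); go(.4819,-.2783,.055,23)
E
```

```text
29.13 [ 0.4805 -0.2788  0.1583] [2.577 1.569 2.977] [-0.57 -0.11  1.81 -0.    1.44 -0.97] [ 0.5  0.5 -0.6] 1.001
T [10.33 -0.02  0.16] | 10.3 R [-0.08 -0.08 -0.05]
```

{"method": "carry_out", "body": {
  "motion": [
    {"tx": 2,"ty": 0,"tz": 0.2,"rx": 0,"ry": 0,"rz": 0},
    {"tx": 4.5,"ty": 0,"tz": 0.2,"rx": 0,"ry": 0,"rz": 0},
    {"tx": 7,"ty": 0,"tz": 0.2,"rx": 0,"ry": 0,"rz": 0},
    {"tx": 9,"ty": 0,"tz": 0.2,"rx": 0,"ry": 0,"rz": 0},
    {"tx": 10.2,"ty": 0,"tz": 0.2,"rx": 0,"ry": 0,"rz": 0}
  ]
}}

```text
time_s: 29.55
position: [0.4822, -0.2767, 0.0543]
eef_rot: [2.288, 1.567, 2.689]
ft_force: [-0.3, 0.1, -0.3]
width: 1.003
```

{"method": "carry_out", "body": {
  "motion": [
    {"tx": 0,"ty": 0,"tz": 0,"rx": 0,"ry": 0,"rz": 0},
    {"tx": 0,"ty": 0,"tz": 0,"rx": 0,"ry": 0,"rz": 0},
    {"tx": 0,"ty": 0,"tz": 0,"rx": 0,"ry": 0,"rz": 0},
    {"tx": 0,"ty": 0,"tz": 0,"rx": 0,"ry": 0,"rz": 0},
    {"tx": 0,"ty": 0,"tz": 0,"rx": 0,"ry": 0,"rz": 0}
  ],
  "gripper": 0.5,
  "squeeze": 40
}}

```text
time_s: 29.97
position: [0.4826, -0.2769, 0.0553]
eef_rot: [2.376, 1.569, 2.777]
ft_force: [0.1, -0.1, -2.1]
width: 0.726
```

{"method": "carry_out", "body": {
  "motion": [
    {"tx": 0,"ty": 0,"tz": 0,"rx": 0,"ry": 0,"rz": 0},
    {"tx": 0,"ty": 0,"tz": 0,"rx": 0,"ry": 0,"rz": 0},
    {"tx": -2,"ty": 0,"tz": 0,"rx": 0,"ry": 0,"rz": 0},
    {"tx": -5,"ty": 0,"tz": 0,"rx": 0,"ry": 0,"rz": 0},
    {"tx": -9,"ty": 0,"tz": 0,"rx": 0,"ry": 0,"rz": 0}
  ]
}}

```text
time_s: 30.38
position: [0.4817, -0.2763, 0.1441]
eef_rot: [2.24, 1.564, 2.641]
ft_force: [0.5, -1.1, -2.0]
width: 0.729
```

```bash
python3 - <<'E'
from m import *
st(); go(.6497,-.154,.16,23)
f=grab('scene');cv2.imwrite('pics/s13.png',cv2.resize(f['img'][100:300,210:400,::-1],None,fx=3,fy=3))
E
```

```text
30.38 [ 0.4817 -0.2763  0.1441] [2.24  1.564 2.641] [-0.57 -0.1   1.82 -0.    1.42 -0.97] [ 0.5 -1.1 -2. ] 0.729
T [-1.64  4.71 20.24] | 20.8 R [-0.02 -0.23 -0.29]
```

View pics/s13.png

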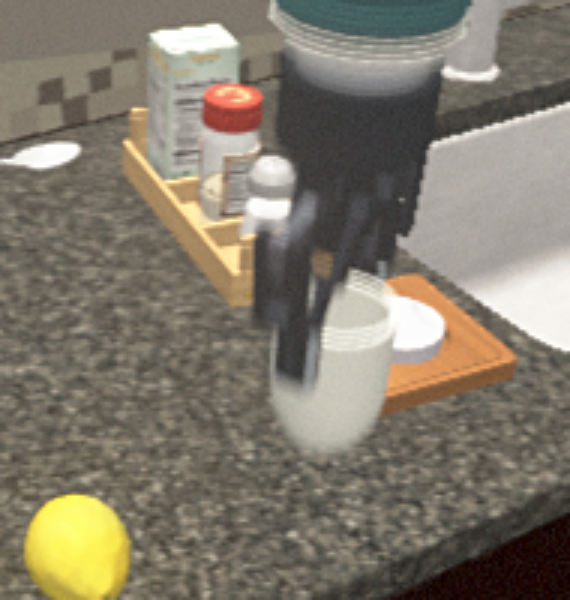

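{"method": "carry_out", "body": {
  "motion": [
    {"tx": -1.6,"ty": 0.9,"tz": 4,"rx": 0,"ry": -0.2,"rz": -0.2},
    {"tx": -1.6,"ty": 1.9,"tz": 8,"rx": 0,"ry": -0.2,"rz": -0.2},
    {"tx": -1.6,"ty": 2.8,"tz": 12,"rx": 0,"ry": -0.2,"rz": -0.3},
    {"tx": -1.6,"ty": 3.8,"tz": 16,"rx": 0,"ry": -0.2,"rz": -0.3},
    {"tx": -1.6,"ty": 4.7,"tz": 19.8,"rx": 0,"ry": -0.2,"rz": -0.3}
  ]
}}

```text
time_s: 30.85
position: [0.648, -0.1571, 0.1712]
eef_rot: [-0.996, 1.559, -0.595]
ft_force: [0.4, -0.4, -1.8]
width: 0.727
```

```bash
python3 - <<'E'
from m import *
st(); go(.65,-.153,.095,23)
E
```

```text
30.85 [ 0.648  -0.1571  0.1712] [-0.996  1.559 -0.595] [-0.27  0.12  1.56 -0.    1.45 -0.67] [ 0.4 -0.4 -1.8] 0.727
T [7.62 0.38 0.29] | 7.6 R [-0.03  0.38  0.59]
```

{"method": "carry_out", "body": {
  "motion": [
    {"tx": 1.5,"ty": 0.4,"tz": 0.3,"rx": 0,"ry": 0.4,"rz": 0.6},
    {"tx": 3,"ty": 0.4,"tz": 0.3,"rx": 0,"ry": 0.4,"rz": 0.6},
    {"tx": 5,"ty": 0.4,"tz": 0.3,"rx": 0,"ry": 0.4,"rz": 0.6},
    {"tx": 6.5,"ty": 0.4,"tz": 0.3,"rx": 0,"ry": 0.4,"rz": 0.6},
    {"tx": 7.5,"ty": 0.4,"tz": 0.3,"rx": 0,"ry": 0.4,"rz": 0.6}
  ]
}}

```text
time_s: 31.27
position: [0.6487, -0.1533, 0.0936]
eef_rot: [2.557, 1.568, 2.958]
ft_force: [0.5, -0.5, -1.3]
width: 0.729
```

```bash
python3 - <<'E'
from m import *
st(); go(.65,-.153,.083,23)
E
```

```text
31.27 [ 0.6487 -0.1533  0.0936] [2.557 1.568 2.958] [-0.27  0.18  1.62 -0.    1.34 -0.67] [ 0.5 -0.5 -1.3] 0.729
T [ 1.06 -0.02  0.14] | 1.1 R [-0.07 -0.13 -0.08]
```

{"method": "carry_out", "body": {
  "motion": [
    {"tx": 0.3,"ty": 0,"tz": 0.1,"rx": 0,"ry": -0.1,"rz": 0},
    {"tx": 0.6,"ty": 0,"tz": 0.1,"rx": 0,"ry": -0.1,"rz": 0},
    {"tx": 0.9,"ty": 0,"tz": 0.1,"rx": 0,"ry": -0.1,"rz": 0},
    {"tx": 1.1,"ty": 0,"tz": 0.1,"rx": 0,"ry": -0.1,"rz": 0},
    {"tx": 1.1,"ty": 0,"tz": 0.1,"rx": 0,"ry": -0.1,"rz": 0}
  ]
}}

```text
time_s: 31.68
position: [0.6497, -0.153, 0.083]
eef_rot: [1.536, 1.57, 1.936]
ft_force: [-0.2, -0.2, -2.5]
width: 0.732
```

{"method": "carry_out", "body": {
  "motion": [
    {"tx": 0.05,"ty": 0,"tz": 0,"rx": 0,"ry": 0,"rz": 0},
    {"tx": 0.1,"ty": 0,"tz": 0,"rx": 0,"ry": 0,"rz": 0},
    {"tx": 0.1,"ty": 0,"tz": 0,"rx": 0,"ry": 0,"rz": 0},
    {"tx": 0.1,"ty": 0,"tz": 0,"rx": 0,"ry": 0,"rz": 0},
    {"tx": 0.1,"ty": 0,"tz": 0,"rx": 0,"ry": 0,"rz": 0}
  ]
}}

```text
time_s: 32.1
position: [0.6497, -0.153, 0.0821]
eef_rot: [1.444, 1.57, 1.844]
ft_force: [0.8, -0.8, -1.9]
width: 0.728
```

{"method": "carry_out", "body": {
  "motion": [
    {"tx": 0.05,"ty": 0,"tz": 0,"rx": 0,"ry": 0,"rz": 0},
    {"tx": 0.1,"ty": 0,"tz": 0,"rx": 0,"ry": 0,"rz": 0},
    {"tx": 0.1,"ty": 0,"tz": 0,"rx": 0,"ry": 0,"rz": 0},
    {"tx": 0.1,"ty": 0,"tz": 0,"rx": 0,"ry": 0,"rz": 0},
    {"tx": 0.1,"ty": 0,"tz": 0,"rx": 0,"ry": 0,"rz": 0}
  ]
}}

```text
time_s: 32.52
position: [0.6497, -0.153, 0.0811]
eef_rot: [1.372, 1.57, 1.772]
ft_force: [-0.3, 0.5, -1.6]
width: 0.729
```

{"method": "carry_out", "body": {
  "motion": [
    {"tx": 0,"ty": 0,"tz": 0,"rx": 0,"ry": 0,"rz": 0},
    {"tx": 0,"ty": 0,"tz": 0,"rx": 0,"ry": 0,"rz": 0},
    {"tx": 0,"ty": 0,"tz": 0,"rx": 0,"ry": 0,"rz": 0},
    {"tx": 0,"ty": 0,"tz": 0,"rx": 0,"ry": 0,"rz": 0},
    {"tx": 0,"ty": 0,"tz": 0,"rx": 0,"ry": 0,"rz": 0}
  ],
  "gripper": 0
}}

```text
time_s: 32.93
position: [0.6497, -0.1531, 0.0812]
eef_rot: [1.298, 1.57, 1.698]
ft_force: [0.5, -0.4, 0.7]
width: 0.999
```

{"method": "carry_out", "body": {
  "motion": [
    {"tx": -1,"ty": 0,"tz": 0,"rx": 0,"ry": 0,"rz": 0},
    {"tx": -4,"ty": 0,"tz": 0,"rx": 0,"ry": 0,"rz": 0},
    {"tx": -8,"ty": 0,"tz": 0,"rx": 0,"ry": 0,"rz": 0},
    {"tx": -12,"ty": 0,"tz": 0,"rx": 0,"ry": 0,"rz": 0},
    {"tx": -16,"ty": 0,"tz": 0,"rx": 0,"ry": 0,"rz": 0}
  ]
}}

```text
time_s: 33.35
position: [0.6494, -0.1531, 0.244]
eef_rot: [0.894, 1.57, 1.294]
ft_force: [0.9, -0.9, 0.3]
width: 1.0
```

{"method": "carry_out", "body": {
  "motion": [
    {"tx": 0,"ty": -3,"tz": -3,"rx": 0,"ry": 0,"rz": 0},
    {"tx": 0,"ty": -6,"tz": -6,"rx": 0,"ry": 0,"rz": 0},
    {"tx": 0,"ty": -9,"tz": -9,"rx": 0,"ry": 0,"rz": 0},
    {"tx": 0,"ty": -12,"tz": -12,"rx": 0,"ry": 0,"rz": 0},
    {"tx": 0,"ty": -14,"tz": -14,"rx": 0,"ry": 0,"rz": 0}
  ]
}}

```text
time_s: 33.77
position: [0.5734, -0.339, 0.2449]
eef_rot: [-0.401, 1.57, -0.002]
ft_force: [0.8, 0.5, -0.9]
width: 1.004
```

```bash
python3 - <<'E'
from m import *
st()
f=grab('top');P=cloud(f);Z=P[...,2]
cv2.imwrite('pics/t14.png',cv2.resize(f['img'][80:290,110:390,::-1],None,fx=2.8,fy=2.8))
g=grab('scene');cv2.imwrite('pics/s14.png',cv2.resize(g['img'][80:310,130:400,::-1],None,fx=2.6,fy=2.6))
x,y=P[...,0],P[...,1]
for n,c,r,z0,z1 in[('cup',(.65,-.154),.05,.09,.12),('coaster',(.65,-.154),.045,.0215,.032),('jar',(.648,.047),.04,.1,.122),('shaker',(.634,-.025),.035,.085,.105),('carton',(.662,.119),.05,.12,.145)]:
    s=(np.hypot(x-c[0],y-c[1])<r)&(Z>z0)&(Z<z1)
    print(n,s.sum(),circ(P,s) if s.sum()>5 else '', 'z',np.nanmedian(Z[s]) if s.any() else '')
for n,c in(('timer',(.3857,.1797)),('lemon',(.3499,-.2432))):
    s=(np.hypot(x-c[0],y-c[1])<.06)&(Z>.02)&(Z<.07);print(n,circ(P,s))
E
```

```text
33.77 [ 0.5734 -0.339   0.2449] [-0.401  1.57  -0.002] [-0.57  0.1   1.46  0.    1.58 -0.97] [ 0.8  0.5 -0.9] 1.004
cup 227 [ 6.499e-01 -1.564e-01  3.250e-02  6.509e-01 -1.562e-01  2.270e+02] z 0.10199707724003446
coaster 238 [ 6.410e-01 -1.504e-01  3.450e-02  6.408e-01 -1.507e-01  2.380e+02] z 0.02716665031892914
jar 341 [6.487e-01 4.740e-02 2.280e-02 6.478e-01 4.720e-02 3.410e+02] z 0.1117881131370832
shaker 160 [ 6.327e-01 -2.610e-02  1.620e-02  6.323e-01 -2.610e-02  1.600e+02] z 0.09157783264113227
carton 622 [6.601e-01 1.176e-01 3.700e-02 6.589e-01 1.169e-01 6.220e+02] z 0.13067005950639815
timer [3.856e-01 1.798e-01 3.310e-02 3.860e-01 1.759e-01 6.730e+02]
lemon [ 3.542e-01 -2.307e-01  2.530e-02  3.576e-01 -2.224e-01  1.910e+02]
```

View pics/t14.png

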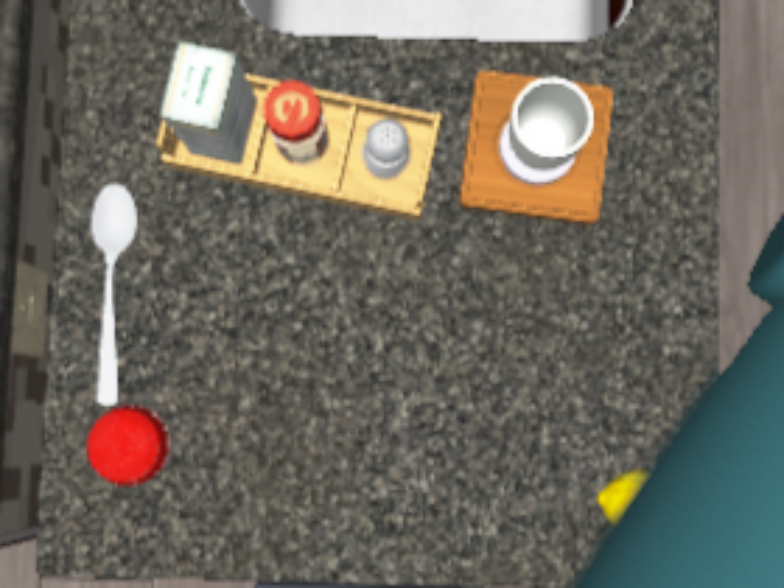

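View pics/s14.png

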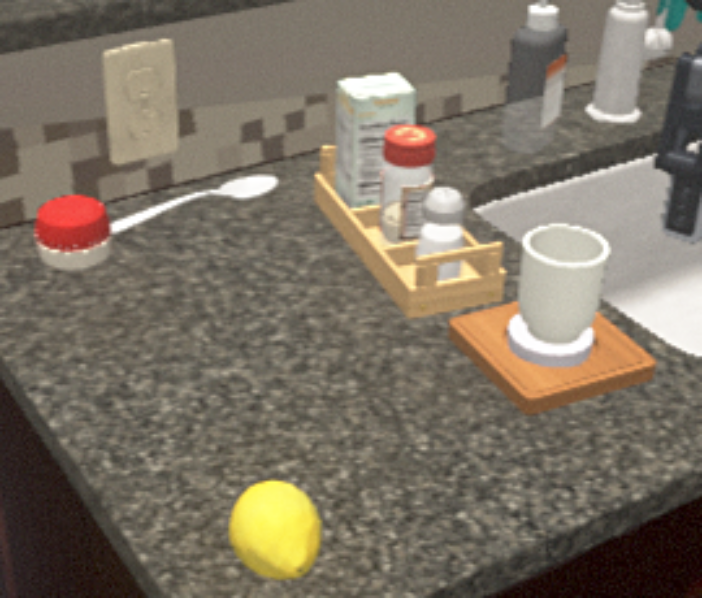

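```bash
python3 -c "
from rig import arm; print(arm.job_done())"
```

```text
the job is handed in; nothing more can be done
None
```

The tea corner is set up and I handed the job in at about 34 s of the 112 s allowed. No verdict came back, so everything below is from my last camera checks.

- **Coaster:** it lies flat in the recess. Its tilt measured under 0.01 rad, and it was released within about 1 mm of the board's middle.
- **Cup:** it stands upright on the coaster, about 2.6 mm from the middle.
- **Supplies:** the shaker is in the compartment nearer the board, the jar in the middle and the carton in the far end. All three are upright and within about 3 mm of the compartment centres.
- **Bystanders:** the timer measured unmoved. The spoon looks unmoved in the pictures. The lemon was partly hidden by the arm in the top view, so I judged it only from the side view, where it looks to be in place.

Three readings disagreed with what I expected:

- **Tops in the last check:** they read 1 to 4 mm from nominal. The shaker was farthest off, at 91.6 mm instead of 96 mm. I put this down to calibration and depth bias.
- **Coaster under the cup:** the cup hid most of it in the last view, so that fit came out about 9 mm off. I relied on the earlier unobstructed view and the release position instead.
- **Shaker grip:** it closed to about 35 mm where 44 mm was stated. A picture showed the shaker held upright at a slim waist.

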